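# Set and load the wire pay-off cradle from the tilt bin

### The job

Get the wire pay-off cradle ready: raise the clamp lever of its end stop before you move the stop, slide the stop so that its pointer stands at the white index tab, and lay the lever fully down again. Then swing the tilt bin fully forward out of its rack, take every spool out of its mouth, lay them all on the rollers between the cheek and the stop, axles along the rollers, and swing the empty bin fully shut. Last of all push the length counter's reset plunger all the way down and let it spring back, leaving the other things on the bench where they are.

Things in the scene. Friction and masses are not known exactly. Their poses are not given: they have to be found in the camera images.
- cradle: Wire pay-off cradle, fixed: grey base plate 170 x 465 mm with two steel rollers (24 mm diameter) side by side, on which spools lie in a row. Origin on the table midway between the rollers; y along the rollers, z up, +x away from the robot. Roller axes x = +-34 mm, height 35 mm: a spool on both has its centre at x = 0, height 63 mm. Side plates outside them, inner faces x = +-50 mm, 72 mm high.
- stop (a joint): Travel of the sliding end stop, m: 0 = nearest the cheek, grows as it slides away (to the cradle's -y), up to 0.150. The cheek is the fixed upright steel plate, top 112 mm high, at the cradle's +y end; its inner face is at cradle y = +160 mm. The row between cheek and stop plate is 170 mm + travel long. Drags with about 5 N and stays where left.
- stop_grip (a point): Where to pinch the end stop: top edge of its upright aluminium plate, 8 mm thick along the cradle's y, at its mid thickness, 117 mm above the table; the top 35 mm is grippable. Lies 4 mm to the -y side of the face that bounds the row, and 10 mm to +x of the cradle's mid line. Plate spans x = -105 to +45 mm. Axes parallel to the cradle's.
- stop_pointer (a point): Tip of the dark pointer on the end stop's robot side (-x), low over the base plate's front edge, 34 mm high; axes parallel to the cradle's. Set when level, along the cradle's y, with the index tab.
- mark: The index tab: a white upright tab 3 mm thick, 16 mm high, fixed on the front (-x) edge of the cradle's base plate. Origin at its foot, axes parallel to the cradle's. It shows where the stop's pointer must stand.
- clamp (a joint): Angle of the end stop's clamp lever, rad: 0 = lying down, clamped; 1.6 = fully up, released. Pivot axis parallel to the rollers, on the stop at cradle x = -70 mm, height 97 mm. Lying, the lever points from the pivot to the cradle's +x; raised, its knob goes up and over towards the robot (-x). Stays where left (about 2 N at the knob).
- clamp_knob (a point): Centre of the black cylindrical knob at the end of the clamp lever: 20 mm diameter, 24 mm long along the cradle's y, 70.5 mm from the pivot; at joint value a it stands a + 0.12 rad above the cradle's +x seen from the pivot. 42 mm clear of the stop plate, on its -y side.
- reset (a joint): Press of the length counter's sprung reset plunger, m: 0 = up, 0.010 = fully down (8 N). It springs back.
- reset_top (a point): Top centre of the reset plunger, a grey round button of 22 mm diameter on the counter, the grey box at the cradle's +y end beyond the cheek; it moves straight down.
- rack: Tilt-bin rack, fixed: grey plastic housing 125 deep (x) x 336 (y) x 130 mm high, open in front. Origin on the table under the middle of its front; x into the rack (away from the robot), y along the front, z up. Its top panel, top at 130 mm, covers x = 45 to 125 mm, so the spools come out only when the bin is tilted.
- bin (a joint): Tilt of the bin, rad: 0 = shut, 0.65 = fully swung forward against its stop (its top towards the robot). Stiff hinge (0.25 N m): stays open, but may fall back if let go half-way.
- bin_hinge (a point): Bin hinge: axis along the rack's y through the bottom front edge of the bin, 22 mm above the table at rack x = 0.
- bin_handle (a point): Middle of the bin's pull bar: a round steel bar, 10 mm diameter, 120 mm long along the rack's y, before the bin's upper edge. Shut, it is 40 mm in front of the hinge (rack -x) and 100 mm above it, with 35 mm free behind it; it turns with the bin about the hinge.
- bin_mouth (a point): Middle of the front wall's top edge, of the white plastic bin: inside 302 mm wide, 82 mm deep; walls and floor 4 mm; front wall 86 mm high, back wall 40. Floor ribs 30 mm high, 28 mm wide part four lanes 40 mm wide at rack y = -102, -34, 34, 102 mm, one spool each. Swung forward, the spools roll against the front wall.
- spool_a: A wire spool: two grey plastic flanges of 64 mm diameter, 34 mm over both flanges, copper wire between (50 mm diameter), 180 g. Origin at its centre; its own y axis is the axle. At first in the tilt bin, standing on its rims, axle along the rack's y; may be absent.
- spool_b: A wire spool: two grey plastic flanges of 64 mm diameter, 34 mm over both flanges, copper wire between (50 mm diameter), 180 g. Origin at its centre; its own y axis is the axle. At first in the tilt bin, standing on its rims, axle along the rack's y; may be absent.
- spool_c: A wire spool: two grey plastic flanges of 64 mm diameter, 34 mm over both flanges, copper wire between (50 mm diameter), 180 g. Origin at its centre; its own y axis is the axle. At first in the tilt bin, standing on its rims, axle along the rack's y; may be absent.
- spool_d: A wire spool: two grey plastic flanges of 64 mm diameter, 34 mm over both flanges, copper wire between (50 mm diameter), 180 g. Origin at its centre; its own y axis is the axle. At first in the tilt bin, standing on its rims, axle along the rack's y; may be absent.
- tape_roll: Bystander, to be left alone: roll of orange tape, 100 mm across, 25 mm high, lying on the rack; origin under its middle.
- phone: Bystander, to be left alone: phone, 150 x 72 x 8 mm; origin under its middle.
- screwdriver: Bystander, to be left alone: screwdriver, 190 mm; origin under its middle.
- tape_dispenser: Bystander, to be left alone: white tape dispenser, 160 x 52 x 62 mm; origin under its middle.
- glue: Bystander, to be left alone: bottle of glue, 56 mm diameter, 140 mm high; origin under its middle.
- carton: Bystander, to be left alone: small paper carton, 120 x 80 x 50 mm; origin under its middle.
Things that resemble listed ones, but are neither listed nor needed, are in the scene too. Leave any blue or green look-alike of the spool_c alone.

How it is judged:
By the outcome, as a careful person would: the job done as asked, in the order asked, and still so for the second after the job is handed in, with the robot touching nothing.
Of spool_a, spool_b, spool_c, spool_d only 2 to 4 are there at a start; the rules pass over those that are not, and their reading is None.
At some moment in a run one of spool_a, spool_b, spool_c, spool_d may be knocked a few centimetres aside while the robot is not near it.
It also fails if it takes over 210 s, if anything falls off the work surface, if the arm or the gripper's body presses on something with over 40 N, if the wrist force passes 120 N, or if a joint passes its speed limit or range.

### The arm

A 6-joint arm with a two-finger parallel gripper is mounted at the origin on the work surface. World frame = base frame: x ahead of the robot, y to its left, z up, the work surface at z = 0. Lengths are in m, angles in rad, forces in N, time in s.
With the tool pointing down it reaches from about 0.25 to 0.775 m from the base axis. Payload 4 kg.
Tool frame: the origin (TCP) lies between the finger pads; the fingertips stand 25 mm ahead of it and the grasp point (between the pads) lies 6 mm ahead of it (robot.tip_reach is the distance from the TCP to the fingertips, in m); z points along the fingers, y is the line along which they close (so a half turn about z gives the same grasp; the last joint's range is limited). The gripper opens to 94 mm and grips with 3 to 60 N. Pads are 16 mm wide; open, the fingers measure 119 mm over their backs; the gripper's body (75 mm by 177 mm) begins 78 mm behind the grasp point.
Start: joints at [1.208, 0.087, 1.371, -0, 1.684, -0.103], TCP at [0.141, 0.532, 0.231] pointing down, gripper open.
Joint ranges: [-3.1, 3.1], [-0.76, 2.03], [0.27, 2.55], [-1.08, 4.22], [0.17, 2.65], [-2.57, 2.57]. Speed limits (rad/s): [2.79, 2.79, 3.14, 3.14, 3.14, 3.14].

### API

Orientations are given as [roll, pitch, yaw] about the fixed x, y, z axes, in that order (R = Rz(yaw) Ry(pitch) Rx(roll)).
In Python, from bench import sensors, snapshot, camera_info, ticket, robot gives the robot as it stands.
- The arm moves only by the tool arm_command, never from a script. Its argument "plan" is a list of rows, each an object with "grip": the closure, from -1 (fully open) to 1 (shut); "slide": the shift along the tool's x, y, z normalised to -1 to 1, where 1 is 500 mm, a list of three; "spin": the turn about the tool's z normalised to -1 to 1, where 1 is 5 degrees. A call has 1 to 10 rows; each row shifts and turns the commanded pose from where the row before left it, along the tool's axes as they then stand; what a row does not reach is not made up. A row lasts 1/8 s, in which the tool goes at most 62.5 mm and 10.7 degrees, less where a joint would pass 70% of its speed; a pose out of reach is approached as far as the arm can. A call with a number of a shift or a turn outside -1 to 1 is refused whole. A call with a gripper value outside its range is refused whole. The fingers move at their own pace and stop on an object; the grip force is fixed at half the most. Time passes only in rows, so rows that do not move let the fingers close. It gives the time, the measured TCP pose, the force, the opening and the grip force at its end, in the units of the state.
- sensors.get_obs(): the state, without advancing time (a new reading comes with each control period).
- snapshot(name): name is "scene" or "top" or "wrist"; returns the picture (400x640x3 uint8, red, green, blue); there is no depth.
- camera_info(name): a dict with "fx", "fy", "cx", "cy" (pixels), "k1" (the pictures are not rectified: a ray, as slopes to the right and down, at radius r is drawn at 1 + k1 r^2 times it, then the intrinsics apply), "position" and "rotation" of the camera in the world. Camera axes: x right, y up, looking along -z (the intrinsics and any distortion apply to the point x, -y, -z); pixel columns grow to the right and rows downward; lengths in m; the calibration is good to about 2 mm. A picture is of the moment at which its call begins: read the wrist's pose just before it. camera_info takes no time and is no camera call; for the wrist camera it gives the pose at the moment of the call.
- ticket.close_job(): hands the job in; it is judged then, once.
The state is a dict: "time": time; "joint_positions": joint angles; "qvel": joint speeds; "joint_torque": joint torques, N m; "tool_pos": TCP position; "ee_rot": TCP orientation; "wrist_force": force on the tool from outside, world axes, zero at the start; "wrist_torque": the same for the moment, N m; "width": finger opening in m; "finger_force": force on a finger pad.
Only numpy, scipy, OpenCV 4.12 (cv2) and the standard library are available. Lean on these libraries where they do the work, as an engineer would, in place of code of your own. Each camera call takes 0.05 s, during which the arm holds its last target. There are 200 camera calls.

## Working session

There is one attempt and no reset: what is moved stays moved. The work goes in short steps, Python scripts to look and compute and a tool call to move; the robot and the scene stay as the last step left them, time stands still between calls to the robot, and variables do not carry over. Pictures are saved under pics/ and viewed, at most 14 in all, crops included, and the job is handed in when it is done.

Besides the shell and the picture viewer there is one more tool, called after "Emit:" by a JSON object that holds its "op" and its "data", one argument or row to a line. arm_command: Moves the arm, as the interface text tells. Scaled input: -1 to 1 covers 500 mm each way for a shift and 5 degrees each way for a turn. Its arguments: {"type":"object","properties":{"plan":{"type":"array","items":{"type":"object","properties":{"grip":{"type":"number"},"slide":{"type":"array","items":{"type":"number"}},"spin":{"type":"number"}}}}},"required":["plan"]}

```bash
mkdir -p pics; ls; cat > h.py <<'E'
import numpy as np, cv2, sys
from bench import sensors, snapshot, camera_info, ticket, robot
def snap(n,f):
    ci=camera_info(n); im=snapshot(n); cv2.imwrite('pics/'+f+'.png',im[:,:,::-1]); np.save('pics/'+f+'.npy',np.array([ci],dtype=object),allow_pickle=True); return im,ci
def load(f): return np.load('pics/'+f+'.npy',allow_pickle=True)[0]
def ray(ci,u,v):
    K=np.array([[ci['fx'],0,ci['cx']],[0,ci['fy'],ci['cy']],[0,0,1.]])
    x,y=cv2.undistortPoints(np.array([[[u,v]]],float),K,np.array([ci['k1'],0,0,0.]))[0,0]
    R=np.array(ci['rotation']).reshape(3,3); return np.array(ci['position']),R@np.array([x,-y,-1])
def atz(ci,u,v,z):
    p,d=ray(ci,u,v); return p+d*(z-p[2])/d[2]
def tri(*o):
    A=np.zeros((3,3));b=np.zeros(3)
    for ci,u,v in o:
        p,d=ray(ci,u,v); d=d/np.linalg.norm(d); M=np.eye(3)-np.outer(d,d); A+=M;b+=M@p
    X=np.linalg.solve(A,b); return X,[round(float(np.linalg.norm(np.cross(X-ray(*q)[0],ray(*q)[1]/np.linalg.norm(ray(*q)[1])))),4) for q in o]
def proj(ci,P):
    R=np.array(ci['rotation']).reshape(3,3); q=R.T@(np.array(P)-ci['position']); x,y=q[0]/-q[2],-q[1]/-q[2]; s=1+ci['k1']*(x*x+y*y)
    return ci['fx']*x*s+ci['cx'],ci['fy']*y*s+ci['cy']
E
python3 - <<'E'
from h import *
np.set_printoptions(precision=4,suppress=True)
for n in('scene','top','wrist'):
    im,ci=snap(n,n+'0'); print(n,ci)
print(sensors.get_obs(),robot.tip_reach)
E
```

```text
pics
scene {'fx': 384.83175168424174, 'fy': 384.83175168424174, 'cx': 313.8031292348055, 'cy': 198.72949006517163, 'k1': 0.02165757940702605, 'position': array([ 1.0202, -0.5946,  0.7769]), 'rotation': array([ 0.8709, -0.0119,  0.6659])}
top {'fx': 500.5029626318758, 'fy': 500.5029626318758, 'cx': 321.4632451573597, 'cy': 196.7349667805661, 'k1': -0.047336711816047206, 'position': array([0.2756, 0.0247, 1.4757]), 'rotation': array([ 0.1832,  0.0281, -1.5824])}
wrist {'fx': 284.2223895400576, 'fy': 284.2223895400576, 'cx': 318.17820226363926, 'cy': 200.88731768515393, 'k1': -0.04317952135227227, 'position': array([0.0719, 0.5492, 0.3832]), 'rotation': array([-0.2453,  0.0015,  1.311 ])}
{'time': 0.15, 'joint_positions': array([ 1.2079,  0.0878,  1.3719, -0.    ,  1.6836, -0.1031]), 'qvel': array([ 0.0006, -0.0006, -0.0045, -0.0004, -0.0008, -0.0012]), 'joint_torque': array([  0.0021, -34.0645, -30.2793,   0.0719,   0.0305,  -0.0001]), 'tool_pos': array([0.1411, 0.5312, 0.2296]), 'ee_rot': array([-3.1399, -0.0002,  2.8818]), 'wrist_force': array([-0.3714, -0.5226, -0.4554]), 'wrist_torque': array([-0.0232, -0.0036,  0.036 ]), 'finger_force': 0.0, 'width': 0.09385890604947011} 0.025
```

```bash
python3 - <<'E'
s=open('h.py').read()
s=s.replace("np.array(ci['rotation']).reshape(3,3)","Rot.from_euler('xyz',ci['rotation']).as_matrix()").replace("import numpy as np, cv2, sys","import numpy as np, cv2, sys\nfrom scipy.spatial.transform import Rotation as Rot\nnp.set_printoptions(precision=4,suppress=True)")
open('h.py','w').write(s)
E
python3 -c "
from h import *
for f in('top0','scene0'):
    cv2.imwrite('pics/'+f+'b.png',cv2.resize(cv2.imread('pics/'+f+'.png'),(800,500),interpolation=cv2.INTER_CUBIC))
"
```

```text
(no output)
```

View pics/top0b.png

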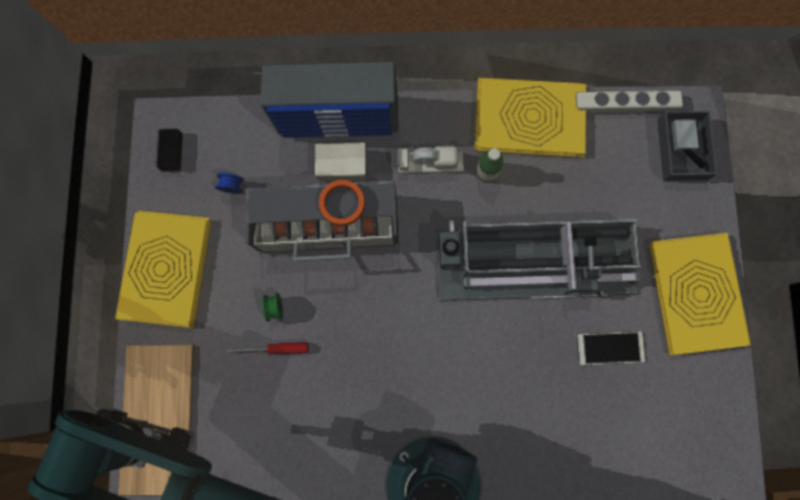

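View pics/scene0b.png

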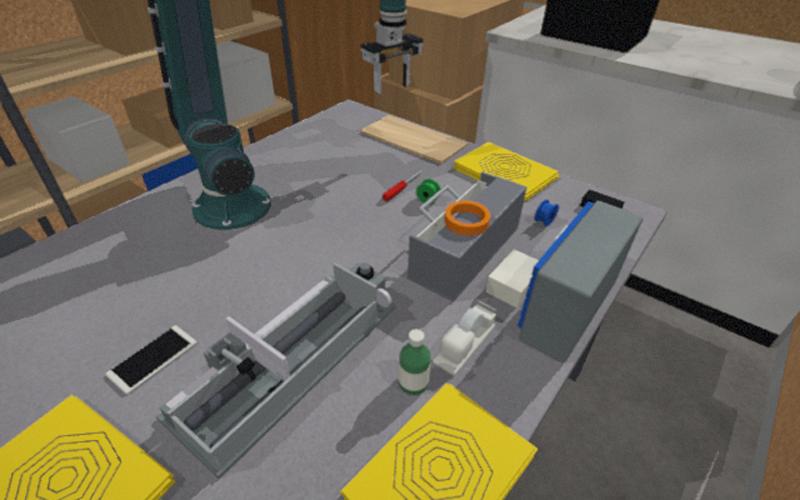

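The top view shows the rack with an orange tape on top at about (322,215), the bin handle at (322,250) and copper spools in its mouth. The cradle runs (440–638, 222–298), with its stop plate at (568,255) and the counter at (450,247). The phone, glue and yellow mats are well clear.

```bash
python3 - <<'E'
from h import *
c=load('top0')
for n,u,v,z in [('handle',323,250,.12),('rack front L',250,243,.11),('rack front R',396,240,.11),('rackbackL',250,186,.13),('rackbackR',397,184,.13),('stop top',566,222,.117),('stop top b',572,292,.117),('counter btn',450,247,.1),('base BL',438,300,0.01),('base BR',640,297,.01),('stop r',637,260,.07)]:
    print(n,atz(c,u/1.25,v/1.25,z))
E
```

```text
handle [0.5211 0.2344 0.12  ]
rack front L [0.5416 0.401  0.11  ]
rack front R [0.5428 0.073  0.11  ]
rackbackL [0.6684 0.3999 0.13  ]
rackbackR [0.6661 0.0688 0.13  ]
stop top [ 0.5756 -0.3046  0.117 ]
stop top b [ 0.4199 -0.3084  0.117 ]
counter btn [ 0.5268 -0.0471  0.1   ]
base BL [ 0.4174 -0.0205  0.01  ]
base BR [ 0.4168 -0.4932  0.01  ]
stop r [ 0.4952 -0.4718  0.07  ]
```

Emit:
{"op": "arm_command", "data": {
  "plan": [
    {"grip": -1, "slide": [0, 0, -0.06], "spin": -1},
    {"grip": -1, "slide": [0, 0, -0.06], "spin": -1},
    {"grip": -1, "slide": [0, 0, -0.02], "spin": -0.98},
    {"grip": -1, "slide": [-0.08, -0.08, 0], "spin": 0},
    {"grip": -1, "slide": [-0.08, -0.08, 0], "spin": 0},
    {"grip": -1, "slide": [-0.08, -0.08, 0], "spin": 0},
    {"grip": -1, "slide": [-0.08, -0.08, 0], "spin": 0},
    {"grip": -1, "slide": [-0.08, -0.08, 0], "spin": 0},
    {"grip": -1, "slide": [-0.08, -0.08, 0], "spin": 0},
    {"grip": -1, "slide": [-0.08, -0.08, 0], "spin": 0}
  ]
}}

```text
time: 1.4
tool_pos: [0.4223, 0.2501, 0.3002]
ee_rot: [3.141, -0.0, -3.141]
wrist_force: [0.2, 0.0, 0.3]
width: 0.0938
finger_force: 0.0
```

Emit:
{"op": "arm_command", "data": {
  "plan": [
    {"grip": -1, "slide": [0, 0, 0], "spin": 0},
    {"grip": -1, "slide": [0, 0, 0], "spin": 0},
    {"grip": -1, "slide": [0, 0, 0], "spin": 0}
  ]
}}

```text
time: 1.78
tool_pos: [0.4205, 0.2527, 0.3006]
ee_rot: [3.141, -0.0, -3.139]
wrist_force: [-0.3, -0.9, -0.2]
width: 0.0938
finger_force: 0.0
```

```bash
python3 - <<'E'
from h import *
o=sensors.get_obs();print(o['tool_pos'],o['ee_rot'],o['time'],o['wrist_force'])
im,ci=snap('wrist','w1');print(ci['position'],ci['rotation'])
cv2.imwrite('pics/w1b.png',cv2.resize(im[:,:,::-1],(800,500),interpolation=cv2.INTER_CUBIC))
E
```

```text
[0.4205 0.2527 0.3006] [ 3.1412 -0.0001 -3.1391] 1.775 [-0.3369 -0.9037 -0.2014]
[0.3488 0.2521 0.4543] [-0.2455 -0.0011  1.5733]
```

View pics/w1b.png

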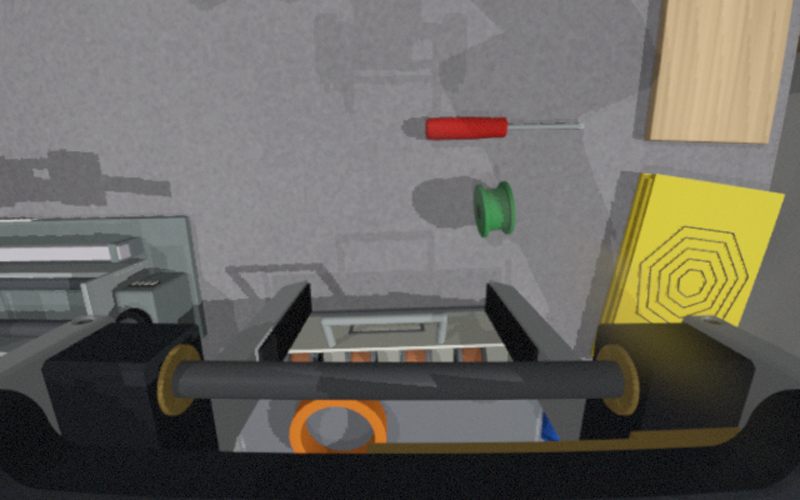

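The wrist view shows four copper spools in the mouth near y-row 355 (columns 305, 360, 415, 470). The handle bar runs from (323,320) to (447,318), and the gripper hides the lower part. I'll move forward for a second view.

Emit:
{"op": "arm_command", "data": {
  "plan": [
    {"grip": -1, "slide": [-0.1, -0.02, 0], "spin": 0},
    {"grip": -1, "slide": [-0.1, -0.02, 0], "spin": 0},
    {"grip": -1, "slide": [0, 0, 0], "spin": 0},
    {"grip": -1, "slide": [0, 0, 0], "spin": 0},
    {"grip": -1, "slide": [0, 0, 0], "spin": 0}
  ]
}}

```text
time: 2.45
tool_pos: [0.5202, 0.2325, 0.3014]
ee_rot: [3.141, 0.001, -3.14]
wrist_force: [0.4, 0.9, 0.4]
width: 0.094
finger_force: 0.0
```

```bash
python3 - <<'E'
from h import *
o=sensors.get_obs();print(o['tool_pos'],o['ee_rot'],o['time'],o['wrist_force'])
im,ci=snap('wrist','w2');print(ci['position'],ci['rotation'])
a=cv2.imread('pics/w1.png')[230:320,200:440];b=im[130:280,200:440,::-1]
cv2.imwrite('pics/w2b.png',cv2.resize(np.vstack([a,b]),(600,600),interpolation=cv2.INTER_CUBIC))
E
```

```text
[0.5202 0.2325 0.3014] [ 3.1409  0.001  -3.1395] 2.45 [0.4349 0.9414 0.4363]
[0.4484 0.2319 0.4551] [-0.2467 -0.0013  1.5729]
```

View pics/w2b.png

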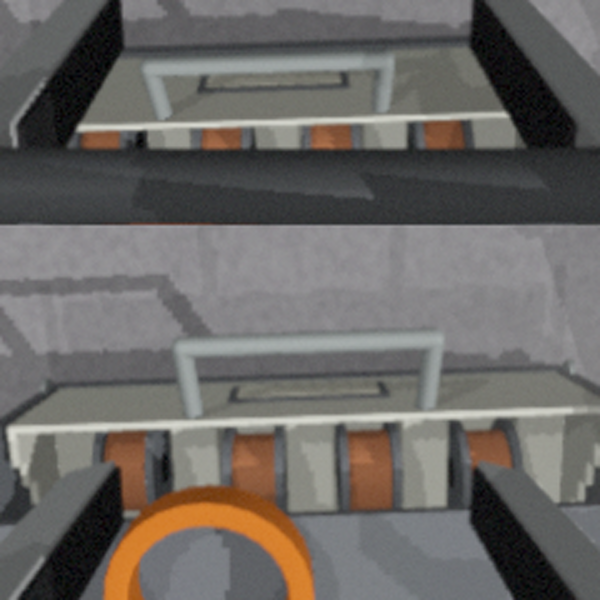

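The crops show four spools (w2 crop x≈130, 257, 370, 485 at y≈465). The bar corners are at (150,68) and (390,64) in the first view, and at (182,348) and (438,340) in the second.

```bash
python3 - <<'E'
from h import *
a,b=load('w1'),load('w2')
A=lambda x,y:(a,200+x/2.5,230+y/2.5)
B=lambda x,y:(b,200+x/2.5,130+(y-225)/2.5)
L,R=tri(A(152,68),B(184,348)),tri(A(390,64),B(438,340))
print(L,R,np.arctan2(R[0][0]-L[0][0],R[0][1]-L[0][1]))
M=(L[0]+R[0])/2; print('mid',M)
# wall end & spools at approx heights
for x,y,z in[(10,432,.108),(600,412,.108),(130,430,.09),(257,430,.09),(370,430,.09),(485,430,.09)]: print(atz(*B(x,y),z))
E
```

```text
(array([0.5056, 0.1799, 0.123 ]), [0.0001, 0.0001]) (array([0.501 , 0.2995, 0.1273]), [0.0006, 0.0006]) -0.03902896567682197
mid [0.5033 0.2397 0.1252]
[0.5518 0.0863 0.108 ]
[0.5406 0.3879 0.108 ]
[0.5558 0.1439 0.09  ]
[0.5557 0.2121 0.09  ]
[0.5556 0.2725 0.09  ]
[0.5555 0.3344 0.09  ]
```

Emit:
{"op": "arm_command", "data": {
  "plan": [
    {"grip": -1, "slide": [0.012, -0.104, 0], "spin": 0},
    {"grip": -1, "slide": [0.012, -0.104, 0], "spin": 0},
    {"grip": -1, "slide": [0.012, -0.104, 0], "spin": 0},
    {"grip": -1, "slide": [0.012, -0.104, 0], "spin": 0},
    {"grip": -1, "slide": [0.012, -0.104, 0], "spin": 0},
    {"grip": -1, "slide": [0.012, -0.104, 0], "spin": 0},
    {"grip": -1, "slide": [0.012, -0.104, 0], "spin": 0},
    {"grip": -1, "slide": [0.012, -0.104, 0], "spin": 0},
    {"grip": -1, "slide": [0.012, -0.104, 0], "spin": 0},
    {"grip": -1, "slide": [0.012, -0.104, 0], "spin": 0}
  ]
}}

```text
time: 3.75
tool_pos: [0.4609, -0.2891, 0.3014]
ee_rot: [-3.141, 0.002, -3.14]
wrist_force: [0.8, -0.6, 0.6]
width: 0.0943
finger_force: 0.0
```

Emit:
{"op": "arm_command", "data": {
  "plan": [
    {"grip": -1, "slide": [0, 0, 0], "spin": 0},
    {"grip": -1, "slide": [0, 0, 0], "spin": 0},
    {"grip": -1, "slide": [0, 0, 0], "spin": 0}
  ]
}}

```text
time: 4.12
tool_pos: [0.4618, -0.2868, 0.3011]
ee_rot: [-3.141, 0.001, -3.139]
wrist_force: [0.0, 0.4, 0.3]
width: 0.094
finger_force: 0.0
```

```bash
python3 - <<'E'
from h import *
o=sensors.get_obs();print(o['tool_pos'],o['ee_rot'],o['time'],o['wrist_force'])
im,ci=snap('wrist','w3');print(ci['position'],ci['rotation'])
cv2.imwrite('pics/w3b.png',cv2.resize(im[:300,:,::-1],(800,375),interpolation=cv2.INTER_CUBIC))
E
```

```text
[ 0.4618 -0.2868  0.3011] [-3.1414  0.001  -3.1392] 4.125 [0.0482 0.4282 0.3176]
[ 0.39   -0.2873  0.4548] [-0.2466 -0.0004  1.5733]
```

Emit:
{"op": "arm_command", "data": {
  "plan": [
    {"grip": -1, "slide": [-0.08, 0.04, 0], "spin": 0},
    {"grip": -1, "slide": [-0.08, 0.04, 0], "spin": 0},
    {"grip": -1, "slide": [0, 0, 0], "spin": 0},
    {"grip": -1, "slide": [0, 0, 0], "spin": 0},
    {"grip": -1, "slide": [0, 0, 0], "spin": 0}
  ]
}}

```text
time: 4.8
tool_pos: [0.5408, -0.2485, 0.301]
ee_rot: [-3.141, 0.0, 3.141]
wrist_force: [-0.6, -0.9, -0.1]
width: 0.094
finger_force: 0.0
```

```bash
python3 - <<'E'
from h import *
o=sensors.get_obs();print(o['tool_pos'],o['ee_rot'],o['time'],o['wrist_force'])
im,ci=snap('wrist','w4');print(ci['position'],ci['rotation'])
a=cv2.imread('pics/w3.png')[:300];b=im[:300,:,::-1]
cv2.imwrite('pics/w4b.png',np.vstack([a,b]))
E
```

```text
[ 0.5408 -0.2485  0.301 ] [-3.1411  0.0003  3.1413] 4.8 [-0.5985 -0.9484 -0.1091]
[ 0.469  -0.2488  0.4547] [-0.246  -0.0001  1.5705]
```

View pics/w4b.png

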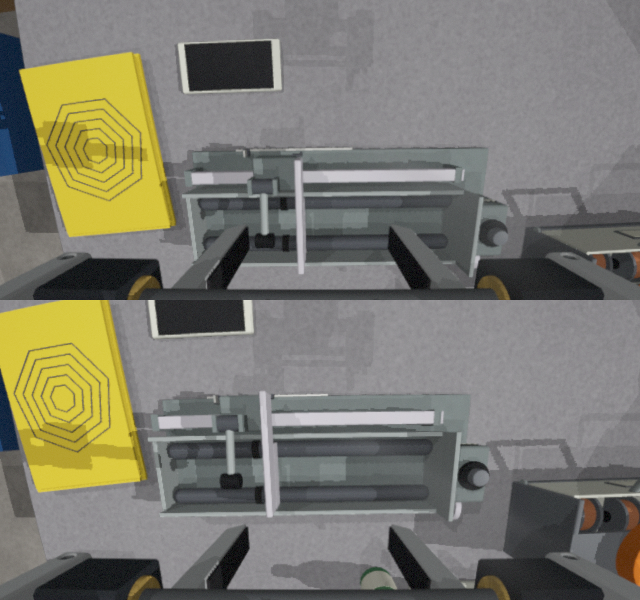

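Two wrist views of the cradle: the stop plate is at w3 (300,215) and w4 (267,155), the clamp knob at w3 (264,241) and w4 (231,181), and the reset button at w3 (493,232) and w4 (474,178). I need a zoom.

```bash
python3 - <<'E'
from h import *
a=cv2.imread('pics/w3.png')[135:285,170:330];b=cv2.imread('pics/w4.png')[80:230,140:300]
r=lambda i:cv2.resize(i,None,fx=2.5*1,fy=2.5,interpolation=cv2.INTER_CUBIC)
a=cv2.imread('pics/w3.png')[135:285,170:370];b=cv2.imread('pics/w4.png')[85:225,140:340]
cv2.imwrite('pics/w5b.png',np.vstack([cv2.resize(a[:75],(800,300),interpolation=cv2.INTER_CUBIC),cv2.resize(b[:75],(800,300),interpolation=cv2.INTER_CUBIC)]))
E
```

```text
(no output)
```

View pics/w5b.png

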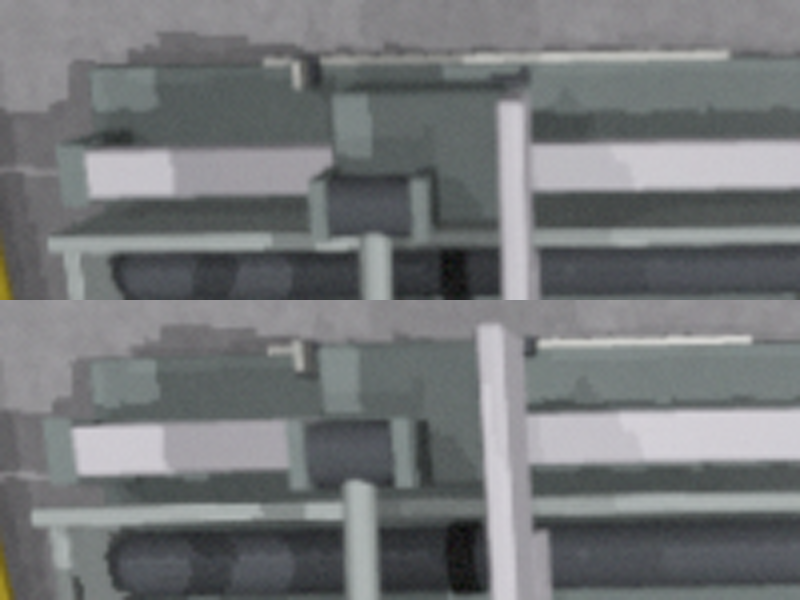

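```bash
python3 - <<'E'
from h import *
a,b=load('w3'),load('w4')
A=lambda x,y:(a,170+x/4,135+y/4)
B=lambda x,y:(b,140+x/4,85+(y-300)/4)
print('pointer',tri(A(521,76),B(531,347)),atz(*A(521,76),.034),atz(*B(531,347),.034))
print('tab',tri(A(298,72),B(303,355)),atz(*A(298,72),.018),atz(*B(303,355),.018))
print('plate near',tri(A(510,99),B(491,325)), 'far',tri((a,301.5,273),(b,268,216)))
print('knob',tri((a,264,241),(b,231,182)))
print('btn',tri((a,495,232),(b,475,179)))
print('base R',atz(a,488,148,.01),atz(b,469,95,.01),'baseL',atz(a,187,150,.01),atz(b,160,98,.01))
E
```

```text
pointer (array([ 0.4244, -0.3125,  0.0385]), [0.0006, 0.0006]) [ 0.425  -0.3134  0.034 ] [ 0.4236 -0.3126  0.034 ]
tab (array([ 0.4245, -0.3984,  0.0212]), [0.0003, 0.0003]) [ 0.4248 -0.3995  0.018 ] [ 0.424  -0.3992  0.018 ]
plate near (array([ 0.4257, -0.3122,  0.1101]), [0.0002, 0.0002]) far (array([ 0.5714, -0.3094,  0.1209]), [0.0012, 0.0012])
knob (array([ 0.5323, -0.3579,  0.1058]), [0.0002, 0.0002])
btn (array([ 0.534 , -0.0289,  0.0688]), [0.0015, 0.0015])
base R [ 0.4158 -0.0207  0.01  ] [ 0.4169 -0.0223  0.01  ] baseL [ 0.4206 -0.4917  0.01  ] [ 0.4208 -0.487   0.01  ]
```

Emit:
{"op": "arm_command", "data": {
  "plan": [
    {"grip": 0.06, "slide": [0.006, -0.073, 0.066], "spin": 0},
    {"grip": 0.06, "slide": [0.006, -0.073, 0.066], "spin": 0},
    {"grip": 0.06, "slide": [0.006, -0.073, 0.066], "spin": 0},
    {"grip": 0.06, "slide": [0, 0, 0], "spin": 0},
    {"grip": 0.06, "slide": [0, 0, 0], "spin": 0},
    {"grip": 0.06, "slide": [0, 0, 0], "spin": 0},
    {"grip": 0.06, "slide": [0, 0, 0], "spin": 0}
  ]
}}

```text
time: 5.72
tool_pos: [0.5333, -0.3573, 0.2034]
ee_rot: [-3.14, 0.002, -3.14]
wrist_force: [0.1, -0.2, -0.4]
width: 0.044
finger_force: 0.0
```

```bash
python3 - <<'E'
from h import *
b=load('w4')
for v in(150,194): print(atz(b,300,v,.043))
im,ci=snap('wrist','w6')
o=sensors.get_obs();print(o['tool_pos'],o['width'],o['ee_rot'])
cv2.imwrite('pics/w6b.png',im[:,:,::-1])
E
```

```text
[ 0.4973 -0.2748  0.043 ]
[ 0.5619 -0.2758  0.043 ]
[ 0.5331 -0.3573  0.203 ] 0.043941018043513705 [-3.1402  0.002  -3.1402]
```

View pics/w6b.png

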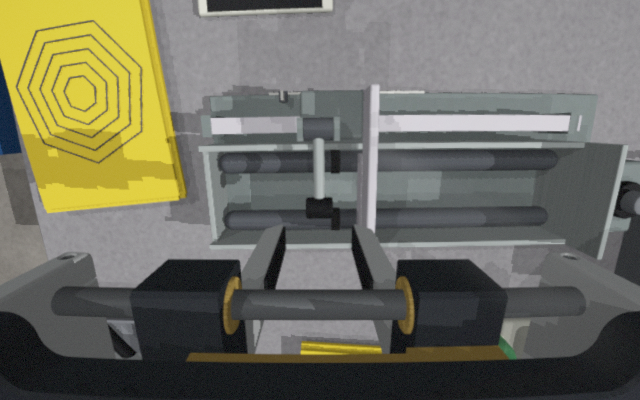

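The knob is at (319,208), centred between the fingers. I'll descend and pinch it.

Emit:
{"op": "arm_command", "data": {
  "plan": [
    {"grip": 0.06, "slide": [0.004, 0, 0.08], "spin": 0},
    {"grip": 0.06, "slide": [0, 0, 0.06], "spin": 0},
    {"grip": 0.06, "slide": [0, 0, 0.042], "spin": 0},
    {"grip": 0.06, "slide": [0, 0, 0], "spin": 0},
    {"grip": 0.06, "slide": [0, 0, 0], "spin": 0},
    {"grip": 0.6, "slide": [0, 0, 0], "spin": 0},
    {"grip": 0.6, "slide": [0, 0, 0], "spin": 0},
    {"grip": 0.6, "slide": [0, 0, 0], "spin": 0},
    {"grip": 0.6, "slide": [0, 0, 0], "spin": 0}
  ]
}}

```text
time: 6.9
tool_pos: [0.5311, -0.3573, 0.1113]
ee_rot: [3.141, 0.001, -3.141]
wrist_force: [0.3, 2.6, 3.2]
width: 0.0236
finger_force: 30.0
```

Emit:
{"op": "arm_command", "data": {
  "plan": [
    {"grip": 0.6, "slide": [0.0102, 0, -0.0382], "spin": 0},
    {"grip": 0.6, "slide": [0, 0, 0], "spin": 0},
    {"grip": 0.6, "slide": [0.022, 0, -0.0358], "spin": 0},
    {"grip": 0.6, "slide": [0, 0, 0], "spin": 0},
    {"grip": 0.6, "slide": [0.0316, 0, -0.0278], "spin": 0},
    {"grip": 0.6, "slide": [0, 0, 0], "spin": 0},
    {"grip": 0.6, "slide": [0.0384, 0, -0.0172], "spin": 0},
    {"grip": 0.6, "slide": [0.0348, 0, -0.0052], "spin": 0},
    {"grip": 0.6, "slide": [0.0268, 0, 0.002], "spin": 0},
    {"grip": 0.6, "slide": [0, 0, 0], "spin": 0}
  ]
}}

```text
time: 8.15
tool_pos: [0.448, -0.3586, 0.1735]
ee_rot: [-3.139, 0.001, 3.141]
wrist_force: [0.6, -0.3, -0.0]
width: 0.0232
finger_force: 30.0
```

Emit:
{"op": "arm_command", "data": {
  "plan": [
    {"grip": 0.6, "slide": [0, 0, 0], "spin": 0},
    {"grip": 0.6, "slide": [0, 0, 0], "spin": 0}
  ]
}}

```text
time: 8.4
tool_pos: [0.449, -0.3586, 0.1735]
ee_rot: [-3.139, 0.001, -3.141]
wrist_force: [-0.8, -0.1, 5.5]
width: 0.0229
finger_force: 30.0
```

Emit:
{"op": "arm_command", "data": {
  "plan": [
    {"grip": 0.6, "slide": [0.008, 0, 0.001], "spin": 0},
    {"grip": 0.6, "slide": [0, 0, 0], "spin": 0},
    {"grip": 0.6, "slide": [0, 0, 0], "spin": 0}
  ]
}}

```text
time: 8.78
tool_pos: [0.4463, -0.3586, 0.1732]
ee_rot: [-3.139, 0.004, -3.141]
wrist_force: [2.5, -0.7, 6.0]
width: 0.0232
finger_force: 30.0
```

Emit:
{"op": "arm_command", "data": {
  "plan": [
    {"grip": 0.6, "slide": [-0.005, 0, 0], "spin": 0},
    {"grip": 0.06, "slide": [0, 0, 0], "spin": 0},
    {"grip": 0.06, "slide": [0, 0, 0], "spin": 0},
    {"grip": 0.06, "slide": [0, 0, 0], "spin": 0},
    {"grip": 0.06, "slide": [0, 0, -0.08], "spin": 0},
    {"grip": 0.06, "slide": [0, 0, -0.08], "spin": 0},
    {"grip": 0.06, "slide": [-0.09, 0.048, 0], "spin": 0},
    {"grip": 0.06, "slide": [-0.09, 0.048, 0], "spin": 0},
    {"grip": 0.06, "slide": [0, 0, 0], "spin": 0},
    {"grip": 0.06, "slide": [0, 0, 0], "spin": 0}
  ]
}}

```text
time: 10.02
tool_pos: [0.5366, -0.3099, 0.2504]
ee_rot: [3.141, -0.002, -3.141]
wrist_force: [-0.5, 1.1, 0.1]
width: 0.0442
finger_force: 0.0
```

```bash
python3 - <<'E'
from h import *
o=sensors.get_obs();print(o['tool_pos'],o['width'],o['ee_rot'])
im,ci=snap('wrist','w7')
cv2.imwrite('pics/w7b.png',im[:,:,::-1])
E
```

```text
[ 0.5366 -0.3099  0.2504] 0.0442132594210303 [ 3.1412 -0.0017 -3.1412]
```

View pics/w7b.png

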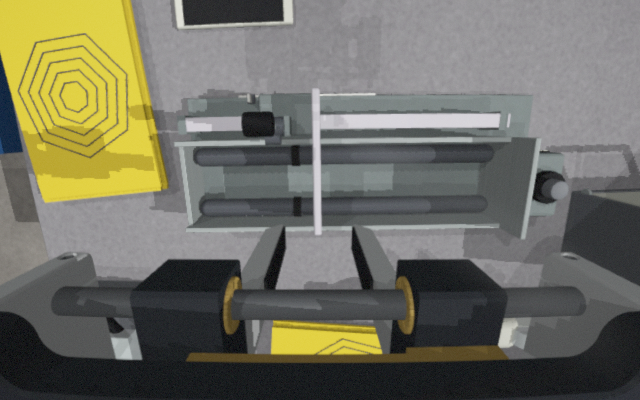

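The lever is up, with the knob at (258,124), and the plate at column 318 is centred between the fingers.

Emit:
{"op": "arm_command", "data": {
  "plan": [
    {"grip": 0.06, "slide": [0, 0, 0.1], "spin": 0},
    {"grip": 0.06, "slide": [0, 0, 0.1], "spin": 0},
    {"grip": 0.06, "slide": [-0.002, 0, 0.078], "spin": 0},
    {"grip": 0.06, "slide": [0, 0, 0], "spin": 0},
    {"grip": 0.06, "slide": [0, 0, 0], "spin": 0},
    {"grip": 1, "slide": [0, 0, 0], "spin": 0},
    {"grip": 1, "slide": [0, 0, 0], "spin": 0},
    {"grip": 1, "slide": [0, 0, 0], "spin": 0},
    {"grip": 1, "slide": [0, 0, 0], "spin": 0},
    {"grip": 1, "slide": [0, 0, 0], "spin": 0}
  ]
}}

```text
time: 11.32
tool_pos: [0.5383, -0.3107, 0.1125]
ee_rot: [-3.14, 0.001, -3.141]
wrist_force: [-0.1, -2.7, 2.5]
width: 0.0079
finger_force: 30.0
```

Emit:
{"op": "arm_command", "data": {
  "plan": [
    {"grip": 1, "slide": [-0.0004, -0.034, 0], "spin": 0},
    {"grip": 1, "slide": [-0.0004, -0.034, 0], "spin": 0},
    {"grip": 1, "slide": [-0.0004, -0.034, 0], "spin": 0},
    {"grip": 1, "slide": [-0.0004, -0.034, 0], "spin": 0},
    {"grip": 1, "slide": [-0.0004, -0.036, 0], "spin": 0},
    {"grip": 1, "slide": [0, 0, 0], "spin": 0},
    {"grip": 1, "slide": [0, 0, 0], "spin": 0},
    {"grip": 1, "slide": [0, 0, 0], "spin": 0}
  ]
}}

```text
time: 12.32
tool_pos: [0.5397, -0.3967, 0.1125]
ee_rot: [-3.139, 0.002, -3.141]
wrist_force: [2.1, -4.2, 1.0]
width: 0.0078
finger_force: 30.0
```

```bash
python3 - <<'E'
from h import *
o=sensors.get_obs();print(o['tool_pos'],o['width'],o['wrist_force'])
im,ci=snap('wrist','w8')
a=cv2.resize(im[30:130,240:400,::-1],(800,500),interpolation=cv2.INTER_CUBIC)
cv2.imwrite('pics/w8b.png',a)
for y in(-.400,-.398,-.396): print(proj(ci,[.4244,y,.034]),proj(ci,[.4244,y,.02]))
E
```

```text
[ 0.5397 -0.3967  0.1125] 0.007770438188359933 [ 2.1324 -4.1699  0.985 ]
(np.float64(314.4049572801201), np.float64(71.14146050376442)) (np.float64(314.65966961935374), np.float64(74.56904801778478))
(np.float64(317.03040532501416), np.float64(71.1405254457919)) (np.float64(317.13009658304827), np.float64(74.56830430436243))
(np.float64(319.65596297843183), np.float64(71.14057328621024)) (np.float64(319.6006185559267), np.float64(74.56840660532544))
```

View pics/w8b.png

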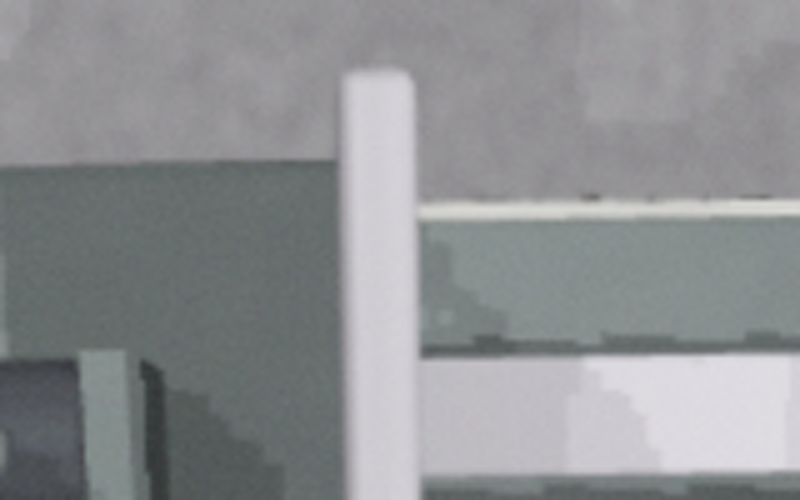

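The plate hides both pointer and tab at this spot (plate end at crop (378,75)). I'll release and look from further back.

Emit:
{"op": "arm_command", "data": {
  "plan": [
    {"grip": 0.3, "slide": [0, 0, 0], "spin": 0},
    {"grip": 0.3, "slide": [0, 0, 0], "spin": 0},
    {"grip": 0.3, "slide": [0, 0, 0], "spin": 0},
    {"grip": 0.3, "slide": [0, 0, -0.1], "spin": 0},
    {"grip": 0.3, "slide": [0.04, 0.03, -0.08], "spin": 0},
    {"grip": 0.3, "slide": [0.1, 0.02, 0], "spin": 0},
    {"grip": 0.3, "slide": [0.1, 0.02, 0], "spin": 0},
    {"grip": 0.3, "slide": [0.08, 0, 0], "spin": 0},
    {"grip": 0.3, "slide": [0, 0, 0], "spin": 0},
    {"grip": 0.3, "slide": [0, 0, 0], "spin": 0}
  ]
}}

```text
time: 13.62
tool_pos: [0.3796, -0.3608, 0.2021]
ee_rot: [3.141, 0.001, -3.141]
wrist_force: [0.4, -0.1, 0.0]
width: 0.0329
finger_force: 0.0
```

```bash
python3 - <<'E'
from h import *
im,ci=snap('wrist','w9');print(ci['position'])
u,v=map(int,proj(ci,[.4244,-.398,.034]));print(u,v)
x0,y0=u-40,v-25;print(x0,y0)
cv2.imwrite('pics/w9b.png',cv2.resize(im[y0:y0+50,x0:x0+80,::-1],(800,500),interpolation=cv2.INTER_CUBIC))
E
```

```text
[ 0.3078 -0.3612  0.3559]
287 229
247 204
```

View pics/w9b.png

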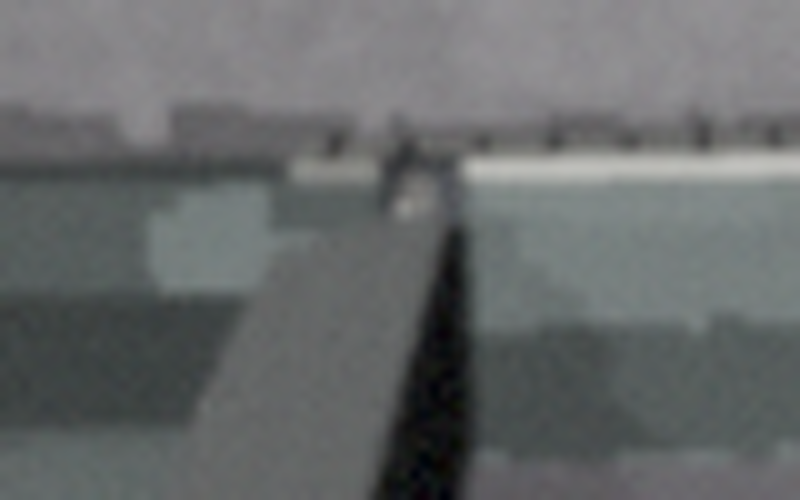

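The tab (crop (410,195)) sits right at the dark pointer (385–455,175), but a finger overlaps the view. I'll take one clearer view.

Emit:
{"op": "arm_command", "data": {
  "plan": [
    {"grip": 0.9, "slide": [-0.06, 0.05, 0], "spin": 0},
    {"grip": 0.9, "slide": [-0.02, 0.01, 0.06], "spin": 0},
    {"grip": 0.9, "slide": [0, 0, 0.09], "spin": 0},
    {"grip": 0.9, "slide": [0, 0, 0], "spin": 0},
    {"grip": 0.9, "slide": [0, 0, 0], "spin": 0}
  ]
}}

```text
time: 14.3
tool_pos: [0.4202, -0.3313, 0.1283]
ee_rot: [-3.141, 0.001, -3.141]
wrist_force: [-0.5, -0.5, 0.5]
width: 0.0046
finger_force: 0.0
```

```bash
python3 - <<'E'
from h import *
im,ci=snap('wrist','w10');print(ci['position'])
u,v=map(int,proj(ci,[.4244,-.398,.034]));print(u,v)
x0,y0=u-40,v-25;print(x0,y0)
cv2.imwrite('pics/w10b.png',cv2.resize(im[y0:y0+50,x0:x0+80,::-1],(800,500),interpolation=cv2.INTER_CUBIC))
for y in(-.400,-.398,-.396): print((np.array(proj(ci,[.4244,y,.034]))-[x0,y0])*10,(np.array(proj(ci,[.4244,y,.022]))-[x0,y0])*10)
E
```

```text
[ 0.3483 -0.3316  0.2819]
245 215
205 190
[383.672  252.7469] [415.6477 215.9125]
[405.4252 252.7916] [436.4821 215.9484]
[427.1897 252.8356] [457.3264 215.9837]
```

View pics/w10b.png

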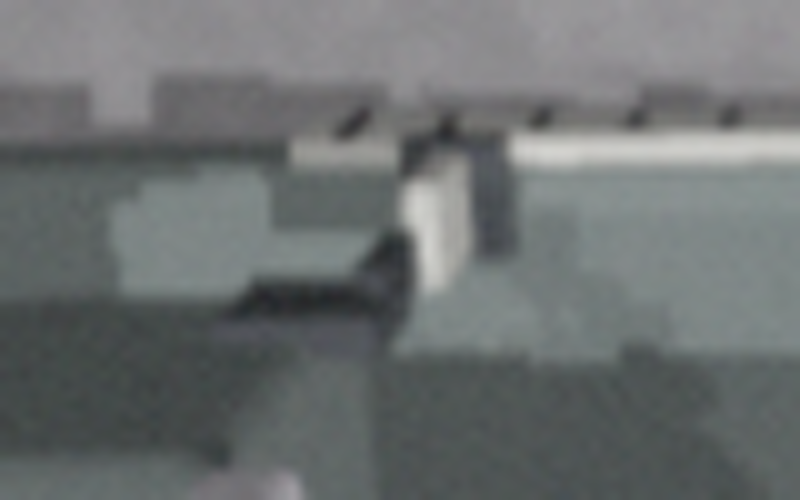

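The view shows the white tab at crop (405–470,155–295) and the dark pointer tip at about (390,235–300) just beside and above it. I'll compute the offset numerically.

```bash
python3 - <<'E'
from h import *
g=cv2.cvtColor(cv2.imread('pics/w10.png'),cv2.COLOR_BGR2GRAY)
print('     ',*range(234,260))
for v in range(203,228): print(v,*['%3d'%x for x in g[v,234:260]])
c=load('w10')
for z in(.016,.022,.026,.034): print(z,atz(c,205+42.5-.5,190+23,z)[:2],atz(c,205+45.5-.5,190+16,z)[:2])
print(atz(c,205+38.8,190+24,.034))
E
```

```text
234 235 236 237 238 239 240 241 242 243 244 245 246 247 248 249 250 251 252 253 254 255 256 257 258 259
203 113 120 121 123  97  73  89 117 123 128 118  98  87  82  68  48  63  84  88  90  86 107 149 158 150 152
204 135 142 143 144 133 131 139 147 144 142 126  78  62  63  76  73  76  75  79  77  84 116 177 195 195 198
205 140 150 153 153 153 151 150 152 153 152 136  76  64  76  99 105 110 105  85  87  90 117 174 197 200 207
206 122 131 134 134 135 131 132 134 132 133 123  72  73  96 116 125 140 130  95  89  90  97 139 160 166 176
207 106 108 107 111 106 112 107 106 109 106 103  81 102 120 128 143 155 138  95  89  89  91 112 129 137 141
208  95  98  96 101  99 100 101  98  98  95 102 126 163 168 161 160 160 138  94  83  85  87 104 130 142 142
209 100 100  99  99 101 101 100 100 100  99 108 153 191 193 183 167 164 149  91  80  82  83 105 130 142 142
210  99 100  98 100 100  97 100  99  99  97 113 162 200 201 189 171 163 153  92  76  78  81 103 130 133 134
211  97  98  98 100  99  97  98  99  95 100 112 163 199 200 191 167 164 152  97  81  78  84 102 123 126 123
212 100 100 101 100  99 
[... 1197 characters left out ...]
85  76  68  88 112 123 125 131 131 131 133 130 133 132 128 128 129 128 125
224  84  86  82  84  84  85  87  88  81  78 105 122 120 118 122 123 121 119 122 130 130 120 121 122 124 119
225  82  92  87  88  88  87  88  86  80  82  97 106 100  96 100  99  97 100  99 106 106 102 104 102 118 117
226  85  91  96  99  96  98  94  89  84  84  85  84  86  84  84  85  82  84  83  88  85  86  82  90 102  97
227  90  94 101  98 102  98  98  94  83  83  85  82  83  80  81  82  82  82  82  85  82  82  86  83  88  89
0.016 [ 0.4276 -0.4012] [ 0.4205 -0.3979]
0.022 [ 0.4258 -0.3997] [ 0.4189 -0.3964]
0.026 [ 0.4246 -0.3986] [ 0.4178 -0.3954]
0.034 [ 0.4222 -0.3965] [ 0.4156 -0.3934]
[ 0.4232 -0.3995  0.034 ]
```

Emit:
{"op": "arm_command", "data": {
  "plan": [
    {"grip": 0.06, "slide": [0, 0, -0.1], "spin": 0},
    {"grip": 0.06, "slide": [0, 0, -0.1], "spin": 0},
    {"grip": 0.06, "slide": [0, 0, -0.05], "spin": 0},
    {"grip": 0.06, "slide": [-0.028, -0.113, 0], "spin": 0},
    {"grip": 0.06, "slide": [-0.028, -0.113, 0], "spin": 0},
    {"grip": 0.06, "slide": [0, 0, 0], "spin": 0},
    {"grip": 0.06, "slide": [0, 0, 0], "spin": 0},
    {"grip": 0.06, "slide": [0, 0, 0], "spin": 0}
  ]
}}

```text
time: 15.35
tool_pos: [0.4474, -0.443, 0.2542]
ee_rot: [-3.14, 0.002, -3.141]
wrist_force: [0.4, -0.6, 0.5]
width: 0.0442
finger_force: 0.0
```

```bash
python3 - <<'E'
from h import *
im,ci=snap('wrist','w11');o=sensors.get_obs();print(o['tool_pos'],o['width'])
u,v=proj(ci,[.449,-.4446,.1675]);print(u,v)
g=cv2.cvtColor(im,cv2.COLOR_RGB2GRAY)
u,v=int(u),int(v)
m=(g<45).astype(np.uint8);
n,l,s,c=cv2.connectedComponentsWithStats(m[v-45:v+45,u-45:u+45]);print(s,c+[u-45,v-45])
E
```

```text
[ 0.4473 -0.4429  0.254 ] 0.044183918936095364
316.8439331039018 215.0473363047497
[[   0    0   90   90 7015]
 [  31   47   30   23  586]
 [  28   50    2    5    7]
 [  73   56    1    1    1]
 [  75   57    1    1    1]
 [  77   57    1    1    1]
 [  81   57    9   33  207]
 [   0   58   14   32  235]
 [  34   88   10    2   15]
 [  45   88    6    2    8]
 [  53   89    2    1    2]
 [  56   88    3    2    4]
 [  60   88    1    2    2]
 [  62   88    2    2    2]
 [  65   88    7    2   12]
 [  73   88    2    2    2]] [[315.3394 211.0442]
 [316.9881 228.0427]
 [299.7143 221.5714]
 [344.     226.    ]
 [346.     227.    ]
 [348.     227.    ]
 [355.5217 245.715 ]
 [279.6638 247.2043]
 [309.8    258.6   ]
 [318.125  258.625 ]
 [324.5    259.    ]
 [327.75   258.75  ]
 [331.     258.5   ]
 [333.5    258.5   ]
 [339.0833 258.5833]
 [344.5    258.5   ]]
```

```bash
python3 - <<'E'
from h import *
c=load('w11')
for z in(.16,.1675,.17): print(atz(c,317,228,z))
c=load('w7'); g=cv2.cvtColor(cv2.imread('pics/w7.png'),cv2.COLOR_BGR2GRAY)
n,l,s,cc=cv2.connectedComponentsWithStats((g[105:145,230:290]<45).astype(np.uint8));print(s[1:],cc[1:]+[230,105])
for i in range(1,n):
  if s[i][4]>50: print(atz(c,*(cc[i]+[230,105]),.1675),proj(c,[.449,-.3586,.1675]))
E
```

```text
[ 0.4638 -0.4445  0.16  ]
[ 0.4611 -0.4445  0.1675]
[ 0.4602 -0.4444  0.17  ]
[[ 12   7  32  25 740]] [[257.8432 123.8095]]
[ 0.46   -0.3588  0.1675] (np.float64(257.52341822519753), np.float64(109.6723992503686))
```

Emit:
{"op": "arm_command", "data": {
  "plan": [
    {"grip": 0.06, "slide": [-0.024, -0.003, 0.06], "spin": 0},
    {"grip": 0.06, "slide": [0, 0, 0.06], "spin": 0},
    {"grip": 0.06, "slide": [0, 0, 0.04], "spin": 0},
    {"grip": 0.06, "slide": [0, 0, 0], "spin": 0},
    {"grip": 0.06, "slide": [0, 0, 0], "spin": 0},
    {"grip": 0.6, "slide": [0, 0, 0], "spin": 0},
    {"grip": 0.6, "slide": [0, 0, 0], "spin": 0},
    {"grip": 0.6, "slide": [0, 0, 0], "spin": 0}
  ]
}}

```text
time: 16.4
tool_pos: [0.4595, -0.4447, 0.1732]
ee_rot: [3.141, 0.001, -3.141]
wrist_force: [-0.0, 3.3, 4.6]
width: 0.0234
finger_force: 30.0
```

Emit:
{"op": "arm_command", "data": {
  "plan": [
    {"grip": 0.6, "slide": [-0.0398, 0, 0.0052], "spin": 0},
    {"grip": 0.6, "slide": [-0.0384, 0, 0.0172], "spin": 0},
    {"grip": 0.6, "slide": [-0.0316, 0, 0.0278], "spin": 0},
    {"grip": 0.6, "slide": [0, 0, 0], "spin": 0},
    {"grip": 0.6, "slide": [-0.022, 0, 0.0358], "spin": 0},
    {"grip": 0.6, "slide": [0, 0, 0], "spin": 0},
    {"grip": 0.6, "slide": [-0.0102, 0, 0.0382], "spin": 0},
    {"grip": 0.6, "slide": [0, 0, 0.008], "spin": 0},
    {"grip": 0.6, "slide": [0, 0, 0], "spin": 0},
    {"grip": 0.6, "slide": [0, 0, 0], "spin": 0}
  ]
}}

```text
time: 17.65
tool_pos: [0.5356, -0.4458, 0.1091]
ee_rot: [-3.137, 0.012, -3.139]
wrist_force: [10.7, 0.8, 4.1]
width: 0.024
finger_force: 30.0
```

Emit:
{"op": "arm_command", "data": {
  "plan": [
    {"grip": 0.6, "slide": [0.008, 0, 0.002], "spin": 0},
    {"grip": 0.6, "slide": [0, 0, 0], "spin": 0},
    {"grip": 0.06, "slide": [0, 0, 0], "spin": 0},
    {"grip": 0.06, "slide": [0, 0, 0], "spin": 0},
    {"grip": 0.06, "slide": [0, 0, 0], "spin": 0},
    {"grip": 0.06, "slide": [0, 0, -0.1], "spin": 0},
    {"grip": 1, "slide": [0, 0, 0], "spin": 0},
    {"grip": 1, "slide": [0, 0, 0], "spin": 0},
    {"grip": 1, "slide": [0, 0, 0], "spin": 0},
    {"grip": 1, "slide": [0, 0, 0], "spin": 0}
  ]
}}

```text
time: 18.9
tool_pos: [0.5256, -0.4449, 0.1532]
ee_rot: [3.14, -0.002, -3.141]
wrist_force: [0.1, 0.7, -0.2]
width: 0.0075
finger_force: 0.0
```

```bash
python3 - <<'E'
from h import *
im,ci=snap('wrist','w12');o=sensors.get_obs();print(o['tool_pos'],o['width'])
u,v=proj(ci,[.531,-.4446,.105]);print(u,v)
g=cv2.cvtColor(im,cv2.COLOR_RGB2GRAY)
u,v=int(u),int(v)
n,l,s,c=cv2.connectedComponentsWithStats((g<45).astype(np.uint8)[v-45:v+45,u-45:u+45])
for i in range(1,n):
  if s[i][4]>60: print(s[i],c[i]+[u-45,v-45])
E
```

```text
[ 0.5257 -0.445   0.1535] 0.0035026850780076673
318.75711641110973 234.96198820444428
[ 34  37  23  53 621] [318.1304 248.6473]
[  0  71  28  19 498] [286.251  269.3855]
[ 64  71  26  19 484] [349.7004 269.0413]
```

Emit:
{"op": "arm_command", "data": {
  "plan": [
    {"grip": 1, "slide": [-0.01, 0, 0.02], "spin": 0},
    {"grip": 1, "slide": [0, 0, 0.008], "spin": 0},
    {"grip": 1, "slide": [0, 0, 0], "spin": 0},
    {"grip": 1, "slide": [0, 0, 0], "spin": 0}
  ]
}}

```text
time: 19.45
tool_pos: [0.5313, -0.4452, 0.1407]
ee_rot: [3.141, 0.0, -3.141]
wrist_force: [0.5, -0.2, 0.9]
width: 0.0004
finger_force: 0.5
```

Emit:
{"op": "arm_command", "data": {
  "plan": [
    {"grip": 1, "slide": [0, 0, 0.004], "spin": 0},
    {"grip": 1, "slide": [0, 0, 0.004], "spin": 0},
    {"grip": 1, "slide": [0, 0, 0], "spin": 0},
    {"grip": 1, "slide": [0, 0, 0], "spin": 0}
  ]
}}

```text
time: 19.95
tool_pos: [0.5314, -0.4453, 0.1402]
ee_rot: [-3.14, 0.002, -3.141]
wrist_force: [0.3, 3.0, 9.5]
width: 0.0008
finger_force: 4.7
```

Emit:
{"op": "arm_command", "data": {
  "plan": [
    {"grip": 1, "slide": [0, 0, -0.11], "spin": 0},
    {"grip": 1, "slide": [0, 0, -0.11], "spin": 0},
    {"grip": 1, "slide": [0, 0.11, 0], "spin": 0},
    {"grip": 1, "slide": [0, 0.11, 0], "spin": 0},
    {"grip": 1, "slide": [0, 0.11, 0], "spin": 0},
    {"grip": 1, "slide": [0, 0.11, 0], "spin": 0},
    {"grip": 1, "slide": [0, 0.11, 0], "spin": 0},
    {"grip": 1, "slide": [0, 0.11, 0], "spin": 0},
    {"grip": 1, "slide": [0, 0.11, 0], "spin": 0},
    {"grip": 1, "slide": [0, 0.11, 0], "spin": 0}
  ]
}}

```text
time: 21.2
tool_pos: [0.5303, -0.0038, 0.2465]
ee_rot: [-3.141, -0.001, 3.141]
wrist_force: [1.0, -0.0, -0.9]
width: 0.0005
finger_force: 0.0
```

Emit:
{"op": "arm_command", "data": {
  "plan": [
    {"grip": 1, "slide": [0, 0.11, 0], "spin": 0},
    {"grip": 1, "slide": [0, 0.11, 0], "spin": 0},
    {"grip": 1, "slide": [0, 0.11, 0], "spin": 0},
    {"grip": 1, "slide": [0, 0.11, 0], "spin": 0},
    {"grip": 1, "slide": [0.01, 0.05, 0], "spin": -0.4},
    {"grip": 1, "slide": [0, 0, 0], "spin": 0},
    {"grip": 1, "slide": [0, 0, 0], "spin": 0}
  ]
}}

```text
time: 22.08
tool_pos: [0.526, 0.2387, 0.2466]
ee_rot: [-3.141, -0.001, -3.108]
wrist_force: [-0.1, 0.5, -0.4]
width: 0.0005
finger_force: 0.0
```

Emit:
{"op": "arm_command", "data": {
  "plan": [
    {"grip": 1, "slide": [0, 0, 0.09], "spin": 0},
    {"grip": 1, "slide": [0, 0, 0.09], "spin": 0},
    {"grip": 1, "slide": [0, 0, 0.03], "spin": 0},
    {"grip": 1, "slide": [0, 0, 0.023], "spin": 0},
    {"grip": 1, "slide": [0, 0, 0], "spin": 0},
    {"grip": 1, "slide": [0, 0, 0], "spin": 0}
  ]
}}

```text
time: 22.82
tool_pos: [0.527, 0.2399, 0.1324]
ee_rot: [3.141, 0.003, -3.107]
wrist_force: [0.0, -0.2, 0.3]
width: 0.0002
finger_force: 0.0
```

Emit:
{"op": "arm_command", "data": {
  "plan": [
    {"grip": 1, "slide": [0.022, 0, 0], "spin": 0},
    {"grip": 1, "slide": [0.019, 0, 0.01], "spin": 0},
    {"grip": 1, "slide": [0.019, 0, 0.01], "spin": 0},
    {"grip": 1, "slide": [0.017, 0, 0.0135], "spin": 0},
    {"grip": 1, "slide": [0.017, 0, 0.0135], "spin": 0},
    {"grip": 1, "slide": [0.017, 0, 0.02], "spin": 0},
    {"grip": 1, "slide": [0.016, 0, 0.02], "spin": 0},
    {"grip": 1, "slide": [0.004, 0, 0.004], "spin": 0},
    {"grip": 1, "slide": [0, 0, 0], "spin": 0},
    {"grip": 1, "slide": [0, 0, 0], "spin": 0}
  ]
}}

```text
time: 24.08
tool_pos: [0.4658, 0.238, 0.0884]
ee_rot: [3.139, 0.015, -3.107]
wrist_force: [12.1, 0.1, 4.0]
width: 0.0005
finger_force: 5.7
```

Emit:
{"op": "arm_command", "data": {
  "plan": [
    {"grip": 1, "slide": [-0.014, 0, 0], "spin": 0},
    {"grip": 1, "slide": [0, 0, 0], "spin": 0},
    {"grip": 1, "slide": [0, 0, -0.08], "spin": 0},
    {"grip": 1, "slide": [0, 0, -0.1], "spin": 0},
    {"grip": 1, "slide": [0, 0, -0.1], "spin": 0},
    {"grip": 1, "slide": [-0.05, 0, -0.08], "spin": 0},
    {"grip": 0.06, "slide": [0, 0, 0], "spin": 0},
    {"grip": 0.06, "slide": [0, 0, 0], "spin": 0},
    {"grip": 0.06, "slide": [0, 0, 0], "spin": 0}
  ]
}}

```text
time: 25.2
tool_pos: [0.4909, 0.2383, 0.2624]
ee_rot: [-3.14, -0.005, -3.106]
wrist_force: [-0.4, 0.3, -0.6]
width: 0.0268
finger_force: 0.0
```

```bash
python3 - <<'E'
from h import *
im,ci=snap('wrist','w13');o=sensors.get_obs();print(o['tool_pos'],o['width'],ci['position'])
R=Rot.from_euler('z',.037).as_matrix()
for y in(-.102,-.034,.034,.102): 
    p=R@[.007,y,.0724]+[.545,.239,0]; print(p,proj(ci,p))
cv2.imwrite('pics/w13b.png',cv2.resize(im[80:280,160:480,::-1],(800,500),interpolation=cv2.INTER_CUBIC))
E
```

```text
[0.4911 0.2383 0.2627] 0.03118368693077926 [0.4201 0.2356 0.4165]
[0.5558 0.1373 0.0724] (np.float64(238.56922196436074), np.float64(236.7258015248771))
[0.5533 0.2053 0.0724] (np.float64(291.11072354569586), np.float64(236.78055495242486))
[0.5507 0.2732 0.0724] (np.float64(343.91398880499924), np.float64(236.72785134638525))
[0.5482 0.3412 0.0724] (np.float64(396.5053585159932), np.float64(236.5680609978499))
```

View pics/w13b.png

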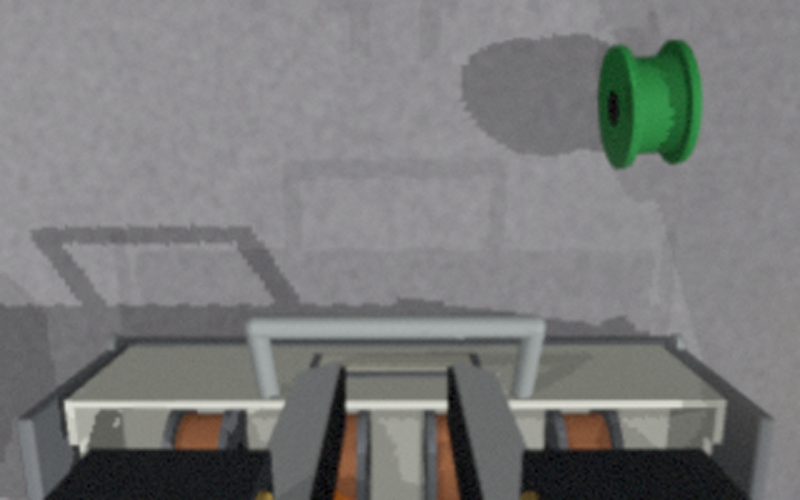

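The view shows the handle bar at crop y≈328 (x 250–540), the mouth edge at y≈403 and four copper spools behind it. I'll check the tilt numerically.

```bash
python3 - <<'E'
from h import *
c=load('w13')
R=Rot.from_euler('z',.037).as_matrix();O=np.array([.545,.239,0])
def P(u,w,y,a): return R@[u*np.cos(a)-w*np.sin(a),y,.022+u*np.sin(a)+w*np.cos(a)]+O
for a in(0,.2,.4,.65):
    for u,w,y in[(-40,100,-60),(-40,100,60),(2,86,-153),(2,86,153)]:
        q=np.array(proj(c,P(u/1e3,w/1e3,y/1e3,a)));print(a,(q-[160,80])*2.5)
E
```

```text
0 [254.2977 330.9973]
0 [532.2267 330.6924]
0 [ 67.5385 408.7363]
0 [719.9126 408.1057]
0.2 [256.5575 282.9486]
0.2 [529.95   282.6259]
0.2 [ 64.5548 373.2587]
0.2 [722.7745 372.583 ]
0.4 [260.5229 240.4597]
0.4 [526.0488 240.127 ]
0.4 [ 65.0166 336.3052]
0.4 [722.2354 335.5892]
0.65 [267.1927 199.0844]
0.65 [519.5547 198.7508]
0.65 [ 70.3352 291.9915]
0.65 [716.8905 291.2383]
```

Emit:
{"op": "arm_command", "data": {
  "plan": [
    {"grip": 1, "slide": [-0.07, 0.002, 0.03], "spin": 0},
    {"grip": 1, "slide": [0, 0, 0.09], "spin": 0},
    {"grip": 1, "slide": [0, 0, 0], "spin": 0},
    {"grip": 1, "slide": [0, 0, 0.09], "spin": 0},
    {"grip": 1, "slide": [0, 0, 0.036], "spin": 0},
    {"grip": 1, "slide": [0, 0, 0.03], "spin": 0},
    {"grip": 1, "slide": [0, 0, 0], "spin": 0},
    {"grip": 1, "slide": [0, 0, 0], "spin": 0}
  ]
}}

```text
time: 26.25
tool_pos: [0.5282, 0.241, 0.1286]
ee_rot: [3.141, 0.002, -3.106]
wrist_force: [-0.7, 0.1, 0.3]
width: 0.0004
finger_force: 0.0
```

Emit:
{"op": "arm_command", "data": {
  "plan": [
    {"grip": 1, "slide": [0.022, 0, 0], "spin": 0},
    {"grip": 1, "slide": [0.019, 0, 0.01], "spin": 0},
    {"grip": 1, "slide": [0, 0, 0], "spin": 0}
  ]
}}

```text
time: 26.62
tool_pos: [0.5094, 0.2403, 0.1249]
ee_rot: [3.14, 0.009, -3.106]
wrist_force: [6.1, 0.0, 1.7]
width: 0.0003
finger_force: 2.5
```

Emit:
{"op": "arm_command", "data": {
  "plan": [
    {"grip": 1, "slide": [0.019, 0, 0.01], "spin": 0},
    {"grip": 1, "slide": [0.017, 0, 0.0135], "spin": 0},
    {"grip": 1, "slide": [0, 0, 0], "spin": 0}
  ]
}}

```text
time: 27.0
tool_pos: [0.49, 0.2397, 0.1122]
ee_rot: [3.14, 0.005, -3.106]
wrist_force: [3.9, 0.2, 3.7]
width: 0.0003
finger_force: 1.8
```

Emit:
{"op": "arm_command", "data": {
  "plan": [
    {"grip": 1, "slide": [0.017, 0, 0.0135], "spin": 0},
    {"grip": 1, "slide": [0.017, 0, 0.02], "spin": 0},
    {"grip": 1, "slide": [0, 0, 0], "spin": 0}
  ]
}}

```text
time: 27.38
tool_pos: [0.4715, 0.2391, 0.0926]
ee_rot: [3.141, -0.0, -3.106]
wrist_force: [4.6, 1.1, -1.3]
width: 0.0005
finger_force: 2.4
```

Emit:
{"op": "arm_command", "data": {
  "plan": [
    {"grip": 1, "slide": [0.016, 0, 0.02], "spin": 0},
    {"grip": 1, "slide": [0.004, 0, 0.004], "spin": 0},
    {"grip": 1, "slide": [0, 0, 0], "spin": 0}
  ]
}}

```text
time: 27.75
tool_pos: [0.4659, 0.2389, 0.0835]
ee_rot: [3.14, 0.01, -3.107]
wrist_force: [9.9, 0.9, 1.8]
width: 0.0003
finger_force: 5.3
```

Emit:
{"op": "arm_command", "data": {
  "plan": [
    {"grip": 1, "slide": [0.008, 0, 0.004], "spin": 0},
    {"grip": 1, "slide": [0, 0, 0], "spin": 0},
    {"grip": 1, "slide": [0, 0, 0], "spin": 0}
  ]
}}

```text
time: 28.12
tool_pos: [0.4657, 0.2389, 0.0835]
ee_rot: [3.139, 0.02, -3.107]
wrist_force: [16.8, -0.3, 4.6]
width: 0.001
finger_force: 8.4
```

```bash
python3 - <<'E'
from h import *
im,ci=snap('wrist','w14');o=sensors.get_obs();print(o['tool_pos'],o['wrist_force'])
R=Rot.from_euler('z',.037).as_matrix();O=np.array([.545,.239,0])
def P(u,w,y,a): return R@[u*np.cos(a)-w*np.sin(a),y,.022+u*np.sin(a)+w*np.cos(a)]+O
for a in(.5,.6,.65):
    for q in[(-40,100,-60),(-40,100,60),(2,86,-153),(2,86,153),(2,86,-100),(2,86,100)]: print(a,q,np.array(proj(ci,P(*[t/1e3 for t in q],a))))
cv2.imwrite('pics/w14b.png',im[:,:,::-1])
g=cv2.cvtColor(im,cv2.COLOR_RGB2GRAY)
print(g[100:260:2,180]);print(g[100:260:2,470])
E
```

```text
[0.4657 0.2389 0.0835] [16.5173  0.0062  4.9481]
0.5 (-40, 100, -60) [206.9134 255.0887]
0.5 (-40, 100, 60) [420.0101 254.3853]
0.5 (2, 86, -153) [ 59.1761 325.656 ]
0.5 (2, 86, 153) [568.5909 323.9289]
0.5 (2, 86, -100) [143.5392 328.227 ]
0.5 (2, 86, 100) [484.1394 327.0504]
0.6 (-40, 100, -60) [211.1689 238.5206]
0.6 (-40, 100, 60) [415.9768 237.8515]
0.6 (2, 86, -153) [ 61.772  310.6876]
0.6 (2, 86, 153) [565.9653 308.9845]
0.6 (2, 86, -100) [145.3904 312.8417]
0.6 (2, 86, 100) [482.2725 311.6855]
0.65 (-40, 100, -60) [213.3781 231.0868]
0.65 (-40, 100, 60) [413.8906 230.4352]
0.65 (2, 86, -153) [ 63.5154 303.2838]
0.65 (2, 86, 153) [564.2214 301.5959]
0.65 (2, 86, -100) [146.627  305.2324]
0.65 (2, 86, 100) [481.0434 304.0886]
[147 149 150 150 149 147 149 151 150 151 153 152 151 150 149 152 151 149
 149 124 114 112 113 115 117 122 119 111 113 117 116 117 114 118 112 112
 111 117 117 116 118 122 118 115 113 115 110 105 105 101  98 101 100 107
 105 107 107 104 132 137 140 118 108 105 101 103 100 104 107 105 106 101
 102 101 100 105 105 107 106 104]
[137 128 104 105  47  46  46  48  49  45  50  47  49  41  45  46  48  52
  48  47  27  13   5  13  14  15  18  15  20   3  17  43  52  47  54  49
  52  52  49  52  54  52  58  57  63  74 117 126 124 124 124 125 126 130
 129 127 127 128 126 126 128 128 132 132 128 128 126 126 128 131 131 131
 129 126 125 126 123 124 123 129]
```

Emit:
{"op": "arm_command", "data": {
  "plan": [
    {"grip": 1, "slide": [-0.008, 0, 0], "spin": 0},
    {"grip": 1, "slide": [0, 0, 0], "spin": 0},
    {"grip": 1, "slide": [-0.004, 0, 0], "spin": 0},
    {"grip": 1, "slide": [0, 0, 0], "spin": 0},
    {"grip": 1, "slide": [0, 0, 0], "spin": 0}
  ]
}}

```text
time: 28.8
tool_pos: [0.466, 0.2389, 0.081]
ee_rot: [3.14, 0.005, -3.106]
wrist_force: [6.4, -0.3, 4.4]
width: 0.0003
finger_force: 3.2
```

Emit:
{"op": "arm_command", "data": {
  "plan": [
    {"grip": 1, "slide": [-0.004, 0, 0], "spin": 0},
    {"grip": 1, "slide": [0, 0, 0], "spin": 0},
    {"grip": 1, "slide": [0, 0, 0], "spin": 0}
  ]
}}

```text
time: 29.18
tool_pos: [0.4661, 0.2387, 0.0795]
ee_rot: [3.141, 0.0, -3.106]
wrist_force: [4.1, 0.9, 2.8]
width: 0.0007
finger_force: 2.1
```

Emit:
{"op": "arm_command", "data": {
  "plan": [
    {"grip": 1, "slide": [-0.006, 0, 0], "spin": 0},
    {"grip": 1, "slide": [0, 0, 0], "spin": 0},
    {"grip": 1, "slide": [0, 0, 0], "spin": 0}
  ]
}}

```text
time: 29.55
tool_pos: [0.4678, 0.2383, 0.0783]
ee_rot: [-3.141, -0.003, -3.106]
wrist_force: [-0.1, 0.7, 0.1]
width: 0.0003
finger_force: 0.0
```

```bash
python3 - <<'E'
from h import *
im,ci=snap('wrist','w15');o=sensors.get_obs();print(o['tool_pos'],o['wrist_force'])
R=Rot.from_euler('z',.037).as_matrix();O=np.array([.545,.239,0])
def P(u,w,y,a): return R@[u*np.cos(a)-w*np.sin(a),y,.022+u*np.sin(a)+w*np.cos(a)]+O
for a in(0,.4,.5,.6,.65):
    for q in[(-40,100,-50),(-40,100,50)]: print(a,q,np.array(proj(ci,P(*[t/1e3 for t in q],a))))
for f in('w14','w15'):
  g=cv2.cvtColor(cv2.imread('pics/%s.png'%f),cv2.COLOR_BGR2GRAY)
  print(g[200:270:2,232]);print(g[200:270:2,398])
E
```

```text
[0.468  0.2384 0.0786] [-0.824   0.5319 -0.0299]
0 (-40, 100, -50) [209.6917 365.5529]
0 (-40, 100, 50) [418.6553 365.4481]
0.4 (-40, 100, -50) [218.691  274.5007]
0.4 (-40, 100, 50) [410.0857 274.2776]
0.5 (-40, 100, -50) [222.3769 255.263 ]
0.5 (-40, 100, 50) [406.6336 255.0242]
0.6 (-40, 100, -50) [226.3333 238.3284]
0.6 (-40, 100, 50) [402.9404 238.0802]
0.65 (-40, 100, -50) [228.3685 230.7796]
0.65 (-40, 100, 50) [401.0446 230.5287]
[102 104 103 103 104 111 138 142 137 137 105 113 121 143 146 139 132 121
 104 106 105 105 104 102 104 105 106 103 104 103 103 107 106 105 104]
[144 146 141 139 142 140 139 143 142 124 111 135 151 169 176 174 170 153
 126 127 130 128 134 134 101 104 104 102 106 104  93  76  34  29  31]
[100 103 103 105 101 102 103 129 138 122 105 117 126 140 133 123 119 111
 107 104 103 105 104 104 104 104 105 105 106 109 103 102 107 106 106]
[146 144 143 142 141 141 140 139 142 118 119 138 154 164 166 163 159 141
 137 125 130 128 128 125 103 107 106 106 101 101 105  93  46  29  30]
```

Emit:
{"op": "arm_command", "data": {
  "plan": [
    {"grip": 1, "slide": [0, 0, -0.03], "spin": 0},
    {"grip": 1, "slide": [0, 0, 0], "spin": 0}
  ]
}}

```text
time: 29.85
tool_pos: [0.4701, 0.2392, 0.0966]
ee_rot: [3.14, 0.004, -3.106]
wrist_force: [0.7, 0.3, -0.2]
width: 0.0003
finger_force: 0.0
```

Emit:
{"op": "arm_command", "data": {
  "plan": [
    {"grip": 1, "slide": [0, 0, -0.03], "spin": 0},
    {"grip": 1, "slide": [0, 0, 0], "spin": 0}
  ]
}}

```text
time: 30.1
tool_pos: [0.4701, 0.2391, 0.1116]
ee_rot: [3.14, 0.004, -3.106]
wrist_force: [0.0, -0.2, 0.1]
width: 0.0005
finger_force: 0.0
```

Emit:
{"op": "arm_command", "data": {
  "plan": [
    {"grip": 1, "slide": [0, 0, -0.04], "spin": 0},
    {"grip": 1, "slide": [0, 0, -0.04], "spin": 0},
    {"grip": 1, "slide": [0, 0, 0], "spin": 0}
  ]
}}

```text
time: 30.48
tool_pos: [0.4701, 0.2391, 0.1513]
ee_rot: [3.14, 0.004, -3.106]
wrist_force: [0.1, -0.3, 0.7]
width: 0.0005
finger_force: 0.0
```

```bash
cat >> h.py <<'E'
R_=Rot.from_euler('z',.037).as_matrix();O_=np.array([.545,.239,0])
def BP(u,w,y,a): return R_@[u*np.cos(a)-w*np.sin(a),y,.022+u*np.sin(a)+w*np.cos(a)]+O_
def binangle(im,ci):
    "angle whose projected handle bar contrasts best against rows just above/below"
    g=cv2.cvtColor(im,cv2.COLOR_RGB2GRAY).astype(float); best=[]
    s=lambda p:cv2.remap(g.astype(np.float32),np.float32([[p[0]]]),np.float32([[p[1]]]),1)[0,0]
    for a in np.arange(-.05,.75,.02):
        sc=[]
        for y in list(np.arange(-.055,-.02,.004))+list(np.arange(.02,.056,.004)):
            q=np.array(proj(ci,BP(-.04,.1,y,a)));sc.append(s(q)-(s(q+[0,-6])+s(q+[0,6]))/2)
        best.append((round(float(np.median(sc)),1),round(float(a),2)))
    return sorted(best)[::-1][:3]
E
python3 - <<'E'
from h import *
im,ci=snap('wrist','w16');o=sensors.get_obs();print(o['tool_pos'],o['wrist_force'])
print(binangle(im,ci))
for f in('w13','w15'): print(f,binangle(cv2.imread('pics/%s.png'%f)[:,:,::-1].copy(),load(f)))
E
```

```text
[0.4693 0.2388 0.1499] [ 0.3639  0.4275 -0.9121]
[(62.8, 0.17), (59.7, 0.67), (53.8, 0.21)]
w13 [(74.9, 0.01), (63.3, 0.03), (32.8, -0.01)]
w15 [(29.9, 0.49), (25.0, 0.67), (23.8, 0.03)]
```

Emit:
{"op": "arm_command", "data": {
  "plan": [
    {"grip": 1, "slide": [0, 0, -0.1], "spin": 0},
    {"grip": -1, "slide": [-0.02, 0, -0.1], "spin": 0},
    {"grip": -1, "slide": [-0.06, 0, -0.04], "spin": 0},
    {"grip": -1, "slide": [0, 0, 0], "spin": 0},
    {"grip": -1, "slide": [0, 0, 0], "spin": 0},
    {"grip": -1, "slide": [0, 0, 0], "spin": 0}
  ]
}}

```text
time: 31.28
tool_pos: [0.5076, 0.2399, 0.2675]
ee_rot: [-3.141, -0.004, -3.106]
wrist_force: [-0.8, 0.3, 0.2]
width: 0.0469
finger_force: 0.0
```

```bash
python3 - <<'E'
from h import *
im,ci=snap('wrist','w17');o=sensors.get_obs();print(o['tool_pos'],o['wrist_force'],binangle(im,ci))
for y in(-.102,-.034,.034,.102):
    p=BP(.036,.036,y,.65); print(p,proj(ci,p),proj(ci,p+[0,0,.032]))
cv2.imwrite('pics/w17b.png',cv2.resize(im[90:290,160:480,::-1],(800,500),interpolation=cv2.INTER_CUBIC))
E
```

```text
[0.5078 0.2399 0.2679] [-0.0941  0.6442  0.5649] [(55.5, 0.17), (44.7, 0.15), (33.2, 0.69)]
[0.5556 0.1373 0.0724] (np.float64(237.89245649585794), np.float64(222.85914915256342)) (np.float64(230.53054999749727), np.float64(231.33655015402152))
[0.5531 0.2053 0.0724] (np.float64(290.32839759809474), np.float64(222.85962009587362)) (np.float64(287.75074903991054), np.float64(231.37621083639274))
[0.5506 0.2732 0.0724] (np.float64(343.0254372419299), np.float64(222.7945326629926)) (np.float64(345.3102498067648), np.float64(231.307327115764))
[0.5481 0.3412 0.0724] (np.float64(395.5133743480453), np.float64(222.66443790946306)) (np.float64(402.59573992159255), np.float64(231.13058233519823))
```

View pics/w17b.png

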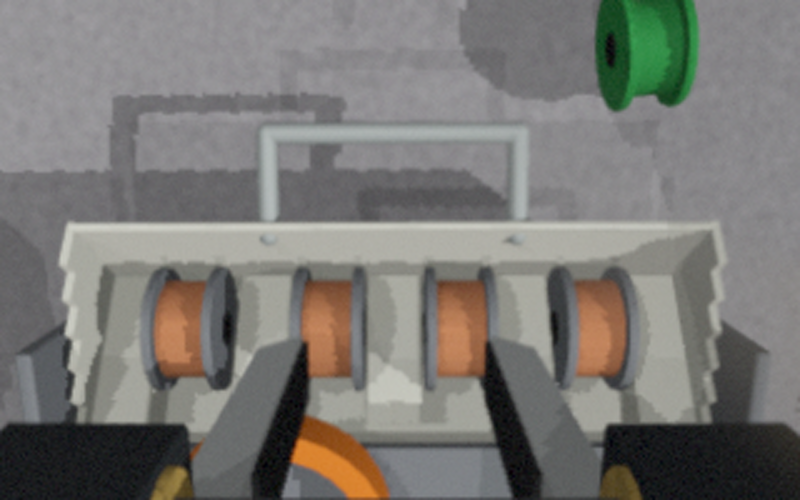

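The bin is fully open with four spools, at crop (188,328), (330,328), (460,328) and (593,328). They match the predicted lane positions to about 3 mm.

```bash
cat >> h.py <<'E'
def go(p,start=None,yaw=None):
    o=sensors.get_obs(); s=o['tool_pos'] if start is None else start
    R=Rot.from_euler('xyz',[np.pi,0,o['ee_rot'][2] if yaw is None else yaw]).as_matrix()
    d=R.T@(np.array(p)-s)/.5; n=int(np.ceil(np.linalg.norm(d)/.115)); print('to',p,'total',d,'rows',n,'each',d/n); return np.array(p)
E
python3 - <<'E'
from h import *
c=load('w7')
for u,v in((538,142),(525,236)): print('cheek top',atz(c,u,v,.112))
c=load('w4')
for u,v in((461,133),(453,217)): print('cheek top w4',atz(c,u,v,.112))
p=go([.552,.273,.16])
go([.552,.273,.107],p)
for ys in (.137,.207,.341): go([.5526-.037*(ys-.239),ys,.16])
E
```

```text
cheek top [ 0.4749 -0.082   0.112 ]
cheek top [ 0.5785 -0.0778  0.112 ]
cheek top w4 [ 0.472 -0.079  0.112]
cheek top w4 [ 0.5763 -0.077   0.112 ]
to [0.552, 0.273, 0.16] total [-0.0908  0.0629  0.2158] rows 3 each [-0.0303  0.021   0.0719]
to [0.552, 0.273, 0.107] total [ 0.    -0.     0.106] rows 1 each [ 0.    -0.     0.106]
to [0.5563739999999999, 0.137, 0.16] total [-0.0898 -0.2092  0.2158] rows 3 each [-0.0299 -0.0697  0.0719]
to [0.5537839999999999, 0.207, 0.16] total [-0.0896 -0.0691  0.2158] rows 3 each [-0.0299 -0.023   0.0719]
to [0.5488259999999999, 0.341, 0.16] total [-0.0893  0.1991  0.2158] rows 3 each [-0.0298  0.0664  0.0719]
```

Emit:
{"op": "arm_command", "data": {
  "plan": [
    {"grip": -0.19, "slide": [-0.0303, 0.021, 0.0719], "spin": 0},
    {"grip": -0.19, "slide": [-0.0303, 0.021, 0.0719], "spin": 0},
    {"grip": -0.19, "slide": [-0.0303, 0.021, 0.0719], "spin": 0},
    {"grip": -0.19, "slide": [0, 0, 0], "spin": 0},
    {"grip": -0.19, "slide": [0, 0, 0.05], "spin": 0},
    {"grip": -0.19, "slide": [0, 0, 0.056], "spin": 0},
    {"grip": -0.19, "slide": [0, 0, 0], "spin": 0},
    {"grip": -0.19, "slide": [0, 0, 0], "spin": 0}
  ]
}}

```text
time: 32.33
tool_pos: [0.5539, 0.2734, 0.111]
ee_rot: [3.141, 0.003, -3.106]
wrist_force: [0.6, -0.1, 0.3]
width: 0.0559
finger_force: 0.0
```

Emit:
{"op": "arm_command", "data": {
  "plan": [
    {"grip": 0.8, "slide": [0, 0, 0], "spin": 0},
    {"grip": 0.8, "slide": [0, 0, 0], "spin": 0},
    {"grip": 0.8, "slide": [0, 0, 0], "spin": 0},
    {"grip": 0.8, "slide": [0, 0, 0], "spin": 0}
  ]
}}

```text
time: 32.83
tool_pos: [0.5537, 0.2733, 0.1096]
ee_rot: [3.141, 0.001, -3.106]
wrist_force: [-0.3, -0.5, 3.7]
width: 0.0339
finger_force: 30.0
```

```bash
python3 - <<'E'
from h import *
o=sensors.get_obs()['tool_pos']
p=go([.5537,.2733,.2396])
p=go([.5304,-.34,.24],p)
p=go([.5304,-.34,.1025],p,-3.130)
E
```

```text
to [0.5537, 0.2733, 0.2396] total [ 0.      0.0001 -0.26  ] rows 3 each [ 0.      0.     -0.0867]
to [0.5304, -0.34, 0.24] total [ 0.0897 -1.2242 -0.0008] rows 11 each [ 0.0082 -0.1113 -0.0001]
to [0.5304, -0.34, 0.1025] total [ 0.    -0.     0.275] rows 3 each [ 0.     -0.      0.0917]
```

Emit:
{"op": "arm_command", "data": {
  "plan": [
    {"grip": 0.8, "slide": [0, 0, -0.06], "spin": 0},
    {"grip": 0.8, "slide": [0, 0, -0.1], "spin": 0},
    {"grip": 0.8, "slide": [0, 0, -0.1], "spin": 0},
    {"grip": 0.8, "slide": [0.0082, -0.1113, 0], "spin": 0},
    {"grip": 0.8, "slide": [0.0082, -0.1113, 0], "spin": 0},
    {"grip": 0.8, "slide": [0.0082, -0.1113, 0], "spin": 0},
    {"grip": 0.8, "slide": [0.0082, -0.1113, 0], "spin": 0},
    {"grip": 0.8, "slide": [0.0082, -0.1113, 0], "spin": 0},
    {"grip": 0.8, "slide": [0.0082, -0.1113, 0], "spin": 0},
    {"grip": 0.8, "slide": [0.0082, -0.1113, 0], "spin": 0}
  ]
}}

```text
time: 34.08
tool_pos: [0.5377, -0.1188, 0.2377]
ee_rot: [3.141, -0.001, -3.106]
wrist_force: [1.1, 0.0, -1.7]
width: 0.0337
finger_force: 30.0
```

Emit:
{"op": "arm_command", "data": {
  "plan": [
    {"grip": 0.8, "slide": [0.0082, -0.1113, 0], "spin": 0},
    {"grip": 0.8, "slide": [0.0082, -0.1113, 0], "spin": 0},
    {"grip": 0.8, "slide": [0.0082, -0.1113, 0], "spin": 0},
    {"grip": 0.8, "slide": [0.0082, -0.1113, 0], "spin": 0.28},
    {"grip": 0.8, "slide": [0, 0, 0], "spin": 0},
    {"grip": 0.8, "slide": [0, 0, 0], "spin": 0},
    {"grip": 0.8, "slide": [0, 0, 0], "spin": 0}
  ]
}}

```text
time: 34.95
tool_pos: [0.53, -0.3388, 0.2386]
ee_rot: [3.141, -0.0, -3.129]
wrist_force: [-0.6, 0.1, -2.3]
width: 0.0337
finger_force: 30.0
```

```bash
python3 - <<'E'
from h import *
im,ci=snap('wrist','w18');o=sensors.get_obs();print(o['tool_pos'],o['width'],o['ee_rot'])
go([.5304,-.34,.1025])
c=load('top0');im,c=snap('top','top1')
p=BP(-.04,.1,0,.65);print('handle px open',proj(c,p),'shut',proj(c,BP(-.04,.1,0,0)))
g=cv2.cvtColor(im,cv2.COLOR_RGB2GRAY);print(g[185:225,250],)
E
```

```text
[ 0.5301 -0.3387  0.2388] 0.03335535855694131 [ 3.1413  0.0003 -3.1288]
to [0.5304, -0.34, 0.1025] total [-0.0006 -0.0026  0.2726] rows 3 each [-0.0002 -0.0009  0.0909]
handle px open (np.float64(260.001262009723), np.float64(226.48978970892796)) shut (np.float64(257.0904178585066), np.float64(205.6220399900423))
[104 103 105 104 103 104 105 106 107 108 106 107 102  92  86  86  86  88
  97 112 121 122 122 124 124 131 138 105  65  50  50  51  53  50  49  50
  52  61  71  75]
```

Lower onto the rollers, feeling for contact.

Emit:
{"op": "arm_command", "data": {
  "plan": [
    {"grip": 0.8, "slide": [0, -0.002, 0.1], "spin": 0},
    {"grip": 0.8, "slide": [0, 0, 0.1], "spin": 0},
    {"grip": 0.8, "slide": [0, 0, 0.05], "spin": 0},
    {"grip": 0.8, "slide": [0, 0, 0.018], "spin": 0},
    {"grip": 0.8, "slide": [0, 0, 0], "spin": 0},
    {"grip": 0.8, "slide": [0, 0, 0], "spin": 0}
  ]
}}

```text
time: 35.8
tool_pos: [0.5301, -0.3414, 0.1058]
ee_rot: [-3.14, 0.001, -3.13]
wrist_force: [0.5, -0.4, -1.0]
width: 0.0335
finger_force: 30.0
```

Emit:
{"op": "arm_command", "data": {
  "plan": [
    {"grip": 0.8, "slide": [0, 0, 0.006], "spin": 0},
    {"grip": 0.8, "slide": [0, 0, 0.003], "spin": 0},
    {"grip": 0.8, "slide": [0, 0, 0], "spin": 0},
    {"grip": 0.8, "slide": [0, 0, 0], "spin": 0}
  ]
}}

```text
time: 36.3
tool_pos: [0.5318, -0.342, 0.1039]
ee_rot: [-3.138, 0.006, -3.131]
wrist_force: [0.2, 1.5, 6.5]
width: 0.0337
finger_force: 30.0
```

```bash
python3 - <<'E'
from h import *
p=go([.5318,-.342,.20]); go([.549,.341,.24],[.5318,-.342,.24])
E
```

```text
to [0.5318, -0.342, 0.2] total [-0.0001 -0.0001 -0.1923] rows 2 each [-0.     -0.     -0.0961]
to [0.549, 0.341, 0.24] total [-0.0493  1.3655  0.    ] rows 12 each [-0.0041  0.1138  0.    ]
```

Emit:
{"op": "arm_command", "data": {
  "plan": [
    {"grip": 0.06, "slide": [0, 0, 0], "spin": 0},
    {"grip": 0.06, "slide": [0, 0, 0], "spin": 0},
    {"grip": 0.06, "slide": [0, 0, 0], "spin": 0},
    {"grip": 0.06, "slide": [0, 0, -0.05], "spin": 0},
    {"grip": 0.06, "slide": [0, 0, -0.11], "spin": 0},
    {"grip": 0.06, "slide": [0, 0, -0.11], "spin": 0},
    {"grip": 0.06, "slide": [0, 0, 0], "spin": 0}
  ]
}}

```text
time: 37.17
tool_pos: [0.5315, -0.3428, 0.2419]
ee_rot: [-3.134, 0.009, -3.131]
wrist_force: [0.3, -0.5, 0.1]
width: 0.0444
finger_force: 0.0
```

```bash
cat >> h.py <<'E'
def copper(im,ci,z):
    h=cv2.cvtColor(im,cv2.COLOR_RGB2HSV); m=((h[...,0]<14)&(h[...,1]>90)&(h[...,1]<215)&(h[...,2]>50)).astype(np.uint8)
    m=cv2.morphologyEx(m,cv2.MORPH_OPEN,np.ones((2,2),np.uint8))
    n,l,s,c=cv2.connectedComponentsWithStats(m)
    return [(s[i].tolist(),atz(ci,*c[i],z).round(4).tolist()) for i in range(1,n) if s[i][4]>25]
E
python3 - <<'E'
from h import *
im,ci=snap('wrist','w19')
for r in copper(im,ci,.08): print(r)
im,ci=snap('top','top2')
for r in copper(im,ci,.08): print(r)
E
```

```text
([311, 169, 21, 43, 879], [0.5279, -0.341, 0.08])
([24, 0, 137, 36, 2462], [1.1274, 0.7665, 0.08])
([148, 0, 191, 32, 3300], [1.1113, 0.3057, 0.08])
([329, 0, 19, 13, 118], [1.1356, 0.0079, 0.08])
([358, 0, 20, 14, 118], [1.1304, -0.0829, 0.08])
([382, 0, 10, 14, 61], [1.1233, -0.1466, 0.08])
([400, 0, 9, 6, 28], [1.1403, -0.2016, 0.08])
([417, 0, 10, 6, 31], [1.1339, -0.2542, 0.08])
([440, 0, 23, 7, 78], [1.1346, -0.3413, 0.08])
([471, 0, 9, 8, 38], [1.1276, -0.4181, 0.08])
([481, 0, 63, 23, 701], [1.1083, -0.5307, 0.08])
([533, 0, 107, 23, 1341], [1.101, -0.7598, 0.08])
([463, 8, 11, 5, 33], [1.1078, -0.3928, 0.08])
([339, 10, 8, 8, 38], [1.1039, -0.0087, 0.08])
([373, 10, 6, 6, 26], [1.1035, -0.1123, 0.08])
([475, 11, 12, 12, 56], [1.0891, -0.4273, 0.08])
([341, 17, 10, 9, 38], [1.0805, -0.016, 0.08])
([312, 22, 14, 5, 49], [1.0695, 0.0649, 0.08])
([111, 27, 13, 7, 47], [1.0709, 0.6866, 0.08])
([256, 144, 37, 38, 621], [0.6385, 0.1968, 0.08])
([267, 185, 8, 17, 127], [0.5492, 0.206, 0.08])
([292, 184, 9, 16, 127], [0.5512, 0.1339, 0.08])
([220, 187, 9, 17, 127], [0.5435, 0.3399, 0.08])
([214, 275, 32, 9, 228], [0.3063, 0.3179, 0.08])
```

Emit:
{"op": "arm_command", "data": {
  "plan": [
    {"grip": 0.06, "slide": [-0.0041, 0.1138, 0], "spin": 0},
    {"grip": 0.06, "slide": [-0.0041, 0.1138, 0], "spin": 0},
    {"grip": 0.06, "slide": [-0.0041, 0.1138, 0], "spin": 0},
    {"grip": 0.06, "slide": [-0.0041, 0.1138, 0], "spin": 0},
    {"grip": 0.06, "slide": [-0.0041, 0.1138, 0], "spin": 0},
    {"grip": 0.06, "slide": [-0.0041, 0.1138, 0], "spin": 0},
    {"grip": 0.06, "slide": [-0.0041, 0.1138, 0], "spin": 0},
    {"grip": 0.06, "slide": [-0.0041, 0.1138, 0], "spin": 0},
    {"grip": 0.06, "slide": [-0.0041, 0.1138, 0], "spin": 0},
    {"grip": 0.06, "slide": [-0.0041, 0.1138, 0], "spin": 0}
  ]
}}

```text
time: 38.52
tool_pos: [0.5429, 0.2294, 0.2319]
ee_rot: [-3.14, -0.005, -3.131]
wrist_force: [0.3, -0.8, 0.3]
width: 0.0445
finger_force: 0.0
```

Emit:
{"op": "arm_command", "data": {
  "plan": [
    {"grip": -0.19, "slide": [-0.0041, 0.1138, 0], "spin": 0},
    {"grip": -0.19, "slide": [-0.0041, 0.1138, 0], "spin": -0.28},
    {"grip": -0.19, "slide": [0, 0, 0], "spin": 0},
    {"grip": -0.19, "slide": [0, 0, 0], "spin": 0}
  ]
}}

```text
time: 39.02
tool_pos: [0.5463, 0.341, 0.2326]
ee_rot: [-3.139, -0.004, -3.106]
wrist_force: [-0.1, -0.7, 0.8]
width: 0.0557
finger_force: 0.0
```

```bash
python3 - <<'E'
from h import *
im,ci=snap('wrist','w20')
for r in copper(im,ci,.085): print(r)
p=go([.549,.341,.16]);go([.549,.341,.106],p)
E
```

```text
([118, 175, 23, 43, 711], [0.5517, 0.1293, 0.085])
([182, 174, 23, 45, 813], [0.5488, 0.2033, 0.085])
([308, 175, 22, 43, 945], [0.5442, 0.3408, 0.085])
([167, 230, 9, 7, 32], [0.5929, 0.1749, 0.085])
([177, 233, 7, 12, 45], [0.5991, 0.1844, 0.085])
([196, 242, 8, 9, 33], [0.6078, 0.2061, 0.085])
([129, 254, 7, 17, 45], [0.631, 0.1235, 0.085])
([124, 272, 9, 7, 27], [0.6498, 0.1158, 0.085])
to [0.549, 0.341, 0.16] total [-0.0046  0.001   0.1469] rows 2 each [-0.0023  0.0005  0.0734]
to [0.549, 0.341, 0.106] total [ 0.    -0.     0.108] rows 1 each [ 0.    -0.     0.108]
```

Emit:
{"op": "arm_command", "data": {
  "plan": [
    {"grip": -0.19, "slide": [0, 0, 0.1], "spin": 0},
    {"grip": -0.19, "slide": [0, 0, 0.1], "spin": 0},
    {"grip": -0.19, "slide": [0, 0, 0.053], "spin": 0},
    {"grip": -0.19, "slide": [0, 0, 0], "spin": 0},
    {"grip": -0.19, "slide": [0, 0, 0], "spin": 0},
    {"grip": 0.8, "slide": [0, 0, 0], "spin": 0},
    {"grip": 0.8, "slide": [0, 0, 0], "spin": 0},
    {"grip": 0.8, "slide": [0, 0, 0], "spin": 0},
    {"grip": 0.8, "slide": [0, 0, 0], "spin": 0}
  ]
}}

```text
time: 40.2
tool_pos: [0.5477, 0.3413, 0.1101]
ee_rot: [-3.141, 0.002, -3.107]
wrist_force: [0.5, -4.6, 5.5]
width: 0.0337
finger_force: 29.9
```

```bash
python3 - <<'E'
from h import *
s=sensors.get_obs()['tool_pos'];print(s)
go([.53,-.28,s[2]],s)
E
```

```text
[0.5477 0.3413 0.1101]
to [0.53, -0.28, np.float64(0.11012060579287046)] total [ 0.0788 -1.2407 -0.    ] rows 11 each [ 0.0072 -0.1128 -0.    ]
```

Emit:
{"op": "arm_command", "data": {
  "plan": [
    {"grip": 0.8, "slide": [0, 0, -0.06], "spin": 0},
    {"grip": 0.8, "slide": [0, 0, -0.1], "spin": 0},
    {"grip": 0.8, "slide": [0, 0, -0.1], "spin": 0},
    {"grip": 0.8, "slide": [0.0072, -0.1128, 0], "spin": 0},
    {"grip": 0.8, "slide": [0.0072, -0.1128, 0], "spin": 0},
    {"grip": 0.8, "slide": [0.0072, -0.1128, 0], "spin": 0},
    {"grip": 0.8, "slide": [0.0072, -0.1128, 0], "spin": 0},
    {"grip": 0.8, "slide": [0.0072, -0.1128, 0], "spin": 0},
    {"grip": 0.8, "slide": [0.0072, -0.1128, 0], "spin": 0},
    {"grip": 0.8, "slide": [0.0072, -0.1128, 0], "spin": 0}
  ]
}}

```text
time: 41.45
tool_pos: [0.5352, -0.0546, 0.2373]
ee_rot: [3.14, -0.001, -3.106]
wrist_force: [0.6, -0.5, -2.8]
width: 0.0341
finger_force: 29.9
```

Emit:
{"op": "arm_command", "data": {
  "plan": [
    {"grip": 0.8, "slide": [0.0072, -0.1128, 0], "spin": 0},
    {"grip": 0.8, "slide": [0.0072, -0.1128, 0], "spin": 0},
    {"grip": 0.8, "slide": [0.0072, -0.1128, 0], "spin": 0},
    {"grip": 0.8, "slide": [0.0072, -0.1128, 0], "spin": 0.28},
    {"grip": 0.8, "slide": [0, 0, 0], "spin": 0},
    {"grip": 0.8, "slide": [0, 0, 0], "spin": 0}
  ]
}}

```text
time: 42.2
tool_pos: [0.5292, -0.2789, 0.2372]
ee_rot: [3.139, -0.001, -3.131]
wrist_force: [-0.5, 0.1, -3.1]
width: 0.0338
finger_force: 29.9
```

Emit:
{"op": "arm_command", "data": {
  "plan": [
    {"grip": 0.8, "slide": [0, 0, 0.1], "spin": 0},
    {"grip": 0.8, "slide": [0, 0, 0.1], "spin": 0},
    {"grip": 0.8, "slide": [0, 0, 0.05], "spin": 0},
    {"grip": 0.8, "slide": [0, 0, 0.015], "spin": 0},
    {"grip": 0.8, "slide": [0, 0, 0.004], "spin": 0},
    {"grip": 0.8, "slide": [0, 0, 0], "spin": 0},
    {"grip": 0.8, "slide": [0, 0, 0], "spin": 0}
  ]
}}

```text
time: 43.08
tool_pos: [0.53, -0.2799, 0.1057]
ee_rot: [-3.14, 0.002, -3.131]
wrist_force: [-0.8, 0.0, -2.5]
width: 0.0338
finger_force: 29.9
```

Emit:
{"op": "arm_command", "data": {
  "plan": [
    {"grip": 0.8, "slide": [0, 0, 0.005], "spin": 0},
    {"grip": 0.8, "slide": [0, 0, 0.003], "spin": 0},
    {"grip": 0.8, "slide": [0, 0, 0], "spin": 0},
    {"grip": 0.8, "slide": [0, 0, 0], "spin": 0}
  ]
}}

```text
time: 43.58
tool_pos: [0.5305, -0.2801, 0.1016]
ee_rot: [-3.14, 0.003, -3.131]
wrist_force: [3.2, -0.1, 3.7]
width: 0.0339
finger_force: 29.9
```

Emit:
{"op": "arm_command", "data": {
  "plan": [
    {"grip": 0.06, "slide": [0, 0, 0], "spin": 0},
    {"grip": 0.06, "slide": [0, 0, 0], "spin": 0},
    {"grip": 0.06, "slide": [0, 0, 0], "spin": 0},
    {"grip": 0.06, "slide": [0, 0, -0.05], "spin": 0},
    {"grip": 0.06, "slide": [0, 0, -0.11], "spin": 0},
    {"grip": 0.06, "slide": [0, 0, -0.11], "spin": 0}
  ]
}}

```text
time: 44.32
tool_pos: [0.5285, -0.2793, 0.2354]
ee_rot: [3.14, -0.002, -3.131]
wrist_force: [0.3, -0.2, 0.2]
width: 0.0441
finger_force: 0.0
```

Emit:
{"op": "arm_command", "data": {
  "plan": [
    {"grip": -0.19, "slide": [-0.0053, 0.108, 0], "spin": 0},
    {"grip": -0.19, "slide": [-0.0053, 0.108, 0], "spin": 0},
    {"grip": -0.19, "slide": [-0.0053, 0.108, 0], "spin": 0},
    {"grip": -0.19, "slide": [-0.0053, 0.108, 0], "spin": 0},
    {"grip": -0.19, "slide": [-0.0053, 0.108, 0], "spin": 0},
    {"grip": -0.19, "slide": [-0.0053, 0.108, 0], "spin": 0},
    {"grip": -0.19, "slide": [-0.0053, 0.108, 0], "spin": 0},
    {"grip": -0.19, "slide": [-0.0053, 0.108, 0], "spin": 0},
    {"grip": -0.19, "slide": [-0.0053, 0.108, 0], "spin": -0.28},
    {"grip": -0.19, "slide": [0, 0, 0], "spin": 0}
  ]
}}

```text
time: 45.58
tool_pos: [0.547, 0.2099, 0.2342]
ee_rot: [3.141, -0.002, -3.101]
wrist_force: [0.1, -0.5, -0.4]
width: 0.056
finger_force: 0.0
```

```bash
python3 - <<'E'
from h import *
s=sensors.get_obs();print(s['tool_pos'],s['ee_rot'])
im,ci=snap('wrist','w21')
for r in copper(im,ci,.085)[:4]: print(r)
im,ci=snap('top','top3')
for r in copper(im,ci,.08): 
    if r[1][0]<.6: print(r)
E
```

```text
[0.547  0.2099 0.2342] [ 3.1413 -0.0018 -3.1009]
([393, 0, 15, 4, 43], [0.3511, 0.2803, 0.085])
([423, 0, 33, 5, 109], [0.3494, 0.3176, 0.085])
([238, 177, 23, 44, 888], [0.5517, 0.1344, 0.085])
([306, 178, 22, 43, 940], [0.5489, 0.2081, 0.085])
([292, 184, 9, 16, 118], [0.5499, 0.1334, 0.08])
([267, 186, 7, 16, 84], [0.5442, 0.209, 0.08])
([441, 189, 8, 18, 132], [0.5263, -0.2862, 0.08])
([462, 189, 9, 17, 127], [0.5276, -0.3477, 0.08])
([214, 275, 32, 9, 244], [0.306, 0.3176, 0.08])
```

Emit:
{"op": "arm_command", "data": {
  "plan": [
    {"grip": -0.19, "slide": [-0.002, -0.002, 0.1], "spin": 0},
    {"grip": -0.19, "slide": [0, 0, 0.1], "spin": 0},
    {"grip": -0.19, "slide": [0, 0, 0.05], "spin": 0},
    {"grip": -0.19, "slide": [0, 0, 0], "spin": 0},
    {"grip": -0.19, "slide": [0, 0, 0], "spin": 0},
    {"grip": 0.8, "slide": [0, 0, 0], "spin": 0},
    {"grip": 0.8, "slide": [0, 0, 0], "spin": 0},
    {"grip": 0.8, "slide": [0, 0, 0], "spin": 0},
    {"grip": 0.8, "slide": [0, 0, 0], "spin": 0}
  ]
}}

```text
time: 46.8
tool_pos: [0.5495, 0.2062, 0.1114]
ee_rot: [3.14, 0.002, -3.106]
wrist_force: [-0.8, 0.1, 4.1]
width: 0.0336
finger_force: 29.9
```

```bash
python3 - <<'E'
from h import *
s=sensors.get_obs()['tool_pos'];print(s)
go([.529,-.22,s[2]],s)
E
```

```text
[0.5495 0.2062 0.1114]
to [0.529, -0.22, np.float64(0.1113722928889814)] total [ 0.0712 -0.8505 -0.    ] rows 8 each [ 0.0089 -0.1063 -0.    ]
```

Emit:
{"op": "arm_command", "data": {
  "plan": [
    {"grip": 0.8, "slide": [0, 0, -0.06], "spin": 0},
    {"grip": 0.8, "slide": [0, 0, -0.1], "spin": 0},
    {"grip": 0.8, "slide": [0, 0, -0.1], "spin": 0},
    {"grip": 0.8, "slide": [0.0089, -0.1063, 0], "spin": 0},
    {"grip": 0.8, "slide": [0.0089, -0.1063, 0], "spin": 0},
    {"grip": 0.8, "slide": [0.0089, -0.1063, 0], "spin": 0},
    {"grip": 0.8, "slide": [0.0089, -0.1063, 0], "spin": 0},
    {"grip": 0.8, "slide": [0.0089, -0.1063, 0], "spin": 0},
    {"grip": 0.8, "slide": [0.0089, -0.1063, 0], "spin": 0},
    {"grip": 0.8, "slide": [0.0089, -0.1063, 0], "spin": 0}
  ]
}}

```text
time: 48.05
tool_pos: [0.53, -0.1689, 0.239]
ee_rot: [3.141, -0.002, -3.106]
wrist_force: [1.0, 0.2, -2.2]
width: 0.0336
finger_force: 29.9
```

Emit:
{"op": "arm_command", "data": {
  "plan": [
    {"grip": 0.8, "slide": [0.0089, -0.1063, 0], "spin": 0.28},
    {"grip": 0.8, "slide": [0, 0, 0], "spin": 0},
    {"grip": 0.8, "slide": [0, 0, 0], "spin": 0},
    {"grip": 0.8, "slide": [0, 0, 0.1], "spin": 0},
    {"grip": 0.8, "slide": [0, 0, 0.1], "spin": 0},
    {"grip": 0.8, "slide": [0, 0, 0.05], "spin": 0},
    {"grip": 0.8, "slide": [0, 0, 0.015], "spin": 0},
    {"grip": 0.8, "slide": [0, 0, 0.002], "spin": 0},
    {"grip": 0.8, "slide": [0, 0, 0], "spin": 0},
    {"grip": 0.8, "slide": [0, 0, 0], "spin": 0}
  ]
}}

```text
time: 49.3
tool_pos: [0.5291, -0.2209, 0.1083]
ee_rot: [-3.14, 0.003, -3.131]
wrist_force: [0.3, 0.1, -1.6]
width: 0.0338
finger_force: 29.9
```

Emit:
{"op": "arm_command", "data": {
  "plan": [
    {"grip": 0.8, "slide": [0, 0, 0.006], "spin": 0},
    {"grip": 0.8, "slide": [0, 0, 0.004], "spin": 0},
    {"grip": 0.8, "slide": [0, 0, 0], "spin": 0},
    {"grip": 0.8, "slide": [0, 0, 0], "spin": 0}
  ]
}}

```text
time: 49.8
tool_pos: [0.5284, -0.2208, 0.1028]
ee_rot: [-3.141, 0.001, -3.131]
wrist_force: [-2.0, 2.0, 5.6]
width: 0.034
finger_force: 29.9
```

Emit:
{"op": "arm_command", "data": {
  "plan": [
    {"grip": 0.06, "slide": [0, 0, 0], "spin": 0},
    {"grip": 0.06, "slide": [0, 0, 0], "spin": 0},
    {"grip": 0.06, "slide": [0, 0, 0], "spin": 0},
    {"grip": 0.06, "slide": [0, 0, -0.05], "spin": 0},
    {"grip": 0.06, "slide": [0, 0, -0.11], "spin": 0},
    {"grip": 0.06, "slide": [0, 0, -0.11], "spin": 0}
  ]
}}

```text
time: 50.55
tool_pos: [0.528, -0.2203, 0.2372]
ee_rot: [3.141, -0.001, -3.131]
wrist_force: [1.8, -0.4, -0.7]
width: 0.0443
finger_force: 0.0
```

Emit:
{"op": "arm_command", "data": {
  "plan": [
    {"grip": -0.19, "slide": [-0.0074, 0.1014, 0], "spin": 0},
    {"grip": -0.19, "slide": [-0.0074, 0.1014, 0], "spin": 0},
    {"grip": -0.19, "slide": [-0.0074, 0.1014, 0], "spin": 0},
    {"grip": -0.19, "slide": [-0.0074, 0.1014, 0], "spin": 0},
    {"grip": -0.19, "slide": [-0.0074, 0.1014, 0], "spin": 0},
    {"grip": -0.19, "slide": [-0.0074, 0.1014, 0], "spin": 0},
    {"grip": -0.19, "slide": [-0.0074, 0.1014, 0], "spin": -0.28},
    {"grip": -0.19, "slide": [0, 0, 0], "spin": 0},
    {"grip": -0.19, "slide": [0, 0, 0], "spin": 0}
  ]
}}

```text
time: 51.68
tool_pos: [0.5503, 0.1343, 0.2363]
ee_rot: [-3.141, -0.0, -3.106]
wrist_force: [-0.1, 0.2, 0.1]
width: 0.0561
finger_force: 0.0
```

```bash
python3 - <<'E'
from h import *
s=sensors.get_obs();print(s['tool_pos'],s['ee_rot'])
im,ci=snap('wrist','w22')
for r in copper(im,ci,.085): print(r)
im,ci=snap('top','top4')
for r in copper(im,ci,.08): 
    if r[1][0]<.6: print(r)
go([.551,.135,.11])
E
```

```text
[0.5503 0.1343 0.2363] [-3.1409 -0.0004 -3.1063]
([471, 0, 10, 6, 32], [0.3504, 0.2798, 0.085])
([515, 0, 9, 6, 34], [0.3474, 0.3239, 0.085])
([0, 146, 20, 41, 450], [0.5264, -0.2208, 0.085])
([310, 177, 23, 43, 953], [0.5516, 0.1371, 0.085])
([397, 252, 9, 11, 42], [0.619, 0.2341, 0.085])
([357, 324, 14, 7, 37], [0.7174, 0.1967, 0.085])
([292, 184, 9, 16, 124], [0.5508, 0.1339, 0.08])
([462, 189, 9, 17, 127], [0.5279, -0.3476, 0.08])
([419, 190, 8, 17, 128], [0.5253, -0.2241, 0.08])
([441, 190, 8, 17, 127], [0.5257, -0.286, 0.08])
([214, 275, 33, 9, 249], [0.306, 0.316, 0.08])
to [0.551, 0.135, 0.11] total [-0.0012  0.0031  0.2531] rows 3 each [-0.0004  0.001   0.0844]
```

Emit:
{"op": "arm_command", "data": {
  "plan": [
    {"grip": -0.19, "slide": [-0.001, 0.003, 0.1], "spin": 0},
    {"grip": -0.19, "slide": [0, 0, 0.1], "spin": 0},
    {"grip": -0.19, "slide": [0, 0, 0.053], "spin": 0},
    {"grip": -0.19, "slide": [0, 0, 0], "spin": 0},
    {"grip": -0.19, "slide": [0, 0, 0], "spin": 0},
    {"grip": 0.8, "slide": [0, 0, 0], "spin": 0},
    {"grip": 0.8, "slide": [0, 0, 0], "spin": 0},
    {"grip": 0.8, "slide": [0, 0, 0], "spin": 0},
    {"grip": 0.8, "slide": [0, 0, 0], "spin": 0}
  ]
}}

```text
time: 52.9
tool_pos: [0.5514, 0.1362, 0.1112]
ee_rot: [3.142, 0.002, -3.106]
wrist_force: [-0.1, 0.1, 3.4]
width: 0.0338
finger_force: 30.0
```

```bash
python3 - <<'E'
from h import *
s=sensors.get_obs()['tool_pos'];print(s)
go([.5285,-.16,s[2]],s)
E
```

```text
[0.5514 0.1362 0.1112]
to [0.5285, -0.16, np.float64(0.11120749480196862)] total [ 0.0666 -0.5904 -0.    ] rows 6 each [ 0.0111 -0.0984 -0.    ]
```

Emit:
{"op": "arm_command", "data": {
  "plan": [
    {"grip": 0.8, "slide": [0, 0, -0.06], "spin": 0},
    {"grip": 0.8, "slide": [0, 0, -0.1], "spin": 0},
    {"grip": 0.8, "slide": [0, 0, -0.1], "spin": 0},
    {"grip": 0.8, "slide": [0.0111, -0.0984, 0], "spin": 0},
    {"grip": 0.8, "slide": [0.0111, -0.0984, 0], "spin": 0},
    {"grip": 0.8, "slide": [0.0111, -0.0984, 0], "spin": 0},
    {"grip": 0.8, "slide": [0.0111, -0.0984, 0], "spin": 0},
    {"grip": 0.8, "slide": [0.0111, -0.0984, 0], "spin": 0},
    {"grip": 0.8, "slide": [0.0111, -0.0984, 0], "spin": 0.28},
    {"grip": 0.8, "slide": [0, 0, 0], "spin": 0}
  ]
}}

```text
time: 54.15
tool_pos: [0.5268, -0.163, 0.2384]
ee_rot: [3.141, -0.003, -3.136]
wrist_force: [-0.3, 0.9, -2.6]
width: 0.0339
finger_force: 30.0
```

Emit:
{"op": "arm_command", "data": {
  "plan": [
    {"grip": 0.8, "slide": [0, 0, 0], "spin": 0},
    {"grip": 0.8, "slide": [0, 0, 0.1], "spin": 0},
    {"grip": 0.8, "slide": [0, 0, 0.1], "spin": 0},
    {"grip": 0.8, "slide": [0, 0, 0.05], "spin": 0},
    {"grip": 0.8, "slide": [0, 0, 0.015], "spin": 0},
    {"grip": 0.8, "slide": [0, 0, 0.004], "spin": 0},
    {"grip": 0.8, "slide": [0, 0, 0.004], "spin": 0},
    {"grip": 0.8, "slide": [0, 0, 0], "spin": 0},
    {"grip": 0.8, "slide": [0, 0, 0], "spin": 0}
  ]
}}

```text
time: 55.28
tool_pos: [0.5287, -0.1602, 0.1051]
ee_rot: [-3.141, 0.002, -3.131]
wrist_force: [0.2, 0.8, 1.2]
width: 0.034
finger_force: 30.0
```

Emit:
{"op": "arm_command", "data": {
  "plan": [
    {"grip": 0.8, "slide": [0, 0, 0.004], "spin": 0},
    {"grip": 0.8, "slide": [0, 0, 0], "spin": 0},
    {"grip": 0.8, "slide": [0, 0, 0], "spin": 0}
  ]
}}

```text
time: 55.65
tool_pos: [0.5286, -0.1603, 0.1049]
ee_rot: [-3.141, 0.003, -3.131]
wrist_force: [-4.3, 2.0, 8.5]
width: 0.0335
finger_force: 30.0
```

Emit:
{"op": "arm_command", "data": {
  "plan": [
    {"grip": 0.06, "slide": [0, 0, 0], "spin": 0},
    {"grip": 0.06, "slide": [0, 0, 0], "spin": 0},
    {"grip": 0.06, "slide": [0, 0, 0], "spin": 0},
    {"grip": 0.06, "slide": [0, 0, -0.05], "spin": 0},
    {"grip": 0.06, "slide": [0, 0, -0.11], "spin": 0},
    {"grip": 0.06, "slide": [0, 0, -0.11], "spin": 0},
    {"grip": 0.06, "slide": [0, 0, 0], "spin": 0}
  ]
}}

```text
time: 56.52
tool_pos: [0.5303, -0.161, 0.2428]
ee_rot: [-3.137, 0.011, -3.131]
wrist_force: [-0.5, -0.3, 0.3]
width: 0.0445
finger_force: 0.0
```

```bash
python3 - <<'E'
from h import *
s=sensors.get_obs();print(s['tool_pos'],s['ee_rot'])
im,ci=snap('wrist','w23')
for r in copper(im,ci,.085): print(r)
go([.422,.238,.238])
print('green',atz(load('w17'),420,110,.03))
E
```

```text
[ 0.5303 -0.161   0.2428] [-3.137   0.0106 -3.1308]
([150, 169, 21, 41, 672], [0.5264, -0.3421, 0.085])
([202, 168, 22, 42, 750], [0.5258, -0.2809, 0.085])
([257, 168, 21, 42, 819], [0.5247, -0.2192, 0.085])
([310, 168, 22, 42, 882], [0.524, -0.1595, 0.085])
([610, 261, 30, 21, 261], [0.6275, 0.2327, 0.085])
to [0.422, 0.238, 0.238] total [0.2056 0.7994 0.0026] rows 8 each [0.0257 0.0999 0.0003]
green [0.4041 0.3712 0.03  ]
```

Emit:
{"op": "arm_command", "data": {
  "plan": [
    {"grip": 1, "slide": [0.0257, 0.1, 0], "spin": 0},
    {"grip": 1, "slide": [0.0257, 0.1, 0], "spin": 0},
    {"grip": 1, "slide": [0.0257, 0.1, 0], "spin": 0},
    {"grip": 1, "slide": [0.0257, 0.1, 0], "spin": 0},
    {"grip": 1, "slide": [0.0257, 0.1, 0], "spin": 0},
    {"grip": 1, "slide": [0.0257, 0.1, 0], "spin": 0},
    {"grip": 1, "slide": [0.0257, 0.1, 0], "spin": 0},
    {"grip": 1, "slide": [0.0257, 0.1, 0], "spin": -0.28},
    {"grip": 1, "slide": [0, 0, 0], "spin": 0},
    {"grip": 1, "slide": [0, 0, 0], "spin": 0}
  ]
}}

```text
time: 57.82
tool_pos: [0.4203, 0.2383, 0.2349]
ee_rot: [-3.14, -0.003, -3.106]
wrist_force: [0.0, 0.1, -1.1]
width: 0.0005
finger_force: 0.0
```

Emit:
{"op": "arm_command", "data": {
  "plan": [
    {"grip": 1, "slide": [0, 0, 0.1], "spin": 0},
    {"grip": 1, "slide": [0, 0, 0.1], "spin": 0},
    {"grip": 1, "slide": [0, 0, 0.08], "spin": 0},
    {"grip": 1, "slide": [0, 0, 0.035], "spin": 0},
    {"grip": 1, "slide": [0, 0, 0], "spin": 0},
    {"grip": 1, "slide": [0, 0, 0], "spin": 0}
  ]
}}

```text
time: 58.58
tool_pos: [0.4223, 0.239, 0.0811]
ee_rot: [3.14, 0.003, -3.107]
wrist_force: [-0.8, 0.6, 0.7]
width: -0.0
finger_force: 0.0
```

Emit:
{"op": "arm_command", "data": {
  "plan": [
    {"grip": 1, "slide": [-0.036, 0, 0], "spin": 0},
    {"grip": 1, "slide": [-0.017, 0, -0.02], "spin": 0},
    {"grip": 1, "slide": [-0.017, 0, -0.02], "spin": 0},
    {"grip": 1, "slide": [-0.017, 0, -0.0135], "spin": 0},
    {"grip": 1, "slide": [-0.017, 0, -0.0135], "spin": 0},
    {"grip": 1, "slide": [-0.019, 0, -0.01], "spin": 0},
    {"grip": 1, "slide": [-0.017, 0, -0.01], "spin": 0},
    {"grip": 1, "slide": [0, 0, 0], "spin": 0},
    {"grip": 1, "slide": [0, 0, 0], "spin": 0}
  ]
}}

```text
time: 59.7
tool_pos: [0.4896, 0.2418, 0.1226]
ee_rot: [3.141, -0.004, -3.106]
wrist_force: [-6.2, 1.7, 3.5]
width: 0.0007
finger_force: 3.5
```

Emit:
{"op": "arm_command", "data": {
  "plan": [
    {"grip": 1, "slide": [-0.006, 0, 0], "spin": 0},
    {"grip": 1, "slide": [-0.004, 0, 0], "spin": 0},
    {"grip": 1, "slide": [0, 0, 0], "spin": 0},
    {"grip": 1, "slide": [0, 0, 0], "spin": 0}
  ]
}}

```text
time: 60.2
tool_pos: [0.4898, 0.2418, 0.1227]
ee_rot: [-3.141, -0.015, -3.105]
wrist_force: [-19.4, -0.4, 12.0]
width: 0.0004
finger_force: 9.8
```

Emit:
{"op": "arm_command", "data": {
  "plan": [
    {"grip": 1, "slide": [0.02, 0, 0], "spin": 0},
    {"grip": 1, "slide": [0.04, 0, 0], "spin": 0},
    {"grip": 1, "slide": [0, 0, -0.08], "spin": 0},
    {"grip": 1, "slide": [0, 0, -0.1], "spin": 0},
    {"grip": 1, "slide": [0, 0, -0.08], "spin": 0},
    {"grip": 1, "slide": [0, 0, 0], "spin": 0}
  ]
}}

```text
time: 60.95
tool_pos: [0.4686, 0.2409, 0.2573]
ee_rot: [3.139, 0.01, -3.107]
wrist_force: [-0.7, -0.0, 0.0]
width: 0.0005
finger_force: 0.0
```

```bash
python3 - <<'E'
from h import *
s=sensors.get_obs();print(s['tool_pos'],s['ee_rot'])
im,ci=snap('wrist','w24');print(binangle(im,ci))
im,ci=snap('top','top5')
for r in copper(im,ci,.08): 
    if r[1][0]<.6: print(r)
# button: dark/grey blob refinement from w23/w4/w7
for f,u,v in(('w4',475,178),('w23',None,None)):
    c=load(f); print(f,proj(c,[.534,-.029,.069]))
g=cv2.imread('pics/w23.png');c=load('w23');u,v=map(int,proj(c,[.534,-.04,.08]))
cv2.imwrite('pics/btn.png',np.hstack([cv2.resize(g[v-40:v+40,u-40:u+40],(400,400),interpolation=cv2.INTER_CUBIC),cv2.resize(cv2.imread('pics/w4.png')[138:218,435:515],(400,400),interpolation=cv2.INTER_CUBIC)]));print(u-40,v-40)
E
```

```text
[0.4686 0.2409 0.2573] [ 3.1387  0.0102 -3.1071]
[(63.4, 0.01), (46.3, 0.03), (39.3, -0.01)]
([441, 189, 8, 18, 131], [0.5258, -0.2861, 0.08])
([462, 189, 9, 17, 127], [0.5276, -0.3477, 0.08])
([398, 191, 8, 17, 131], [0.5243, -0.1648, 0.08])
([419, 190, 8, 17, 132], [0.526, -0.2242, 0.08])
([214, 277, 5, 7, 26], [0.3034, 0.3572, 0.08])
w4 (np.float64(476.1342567923251), np.float64(178.60170923072633))
w23 (np.float64(430.0339079828553), np.float64(195.17720349972916))
384 157
```

View pics/btn.png

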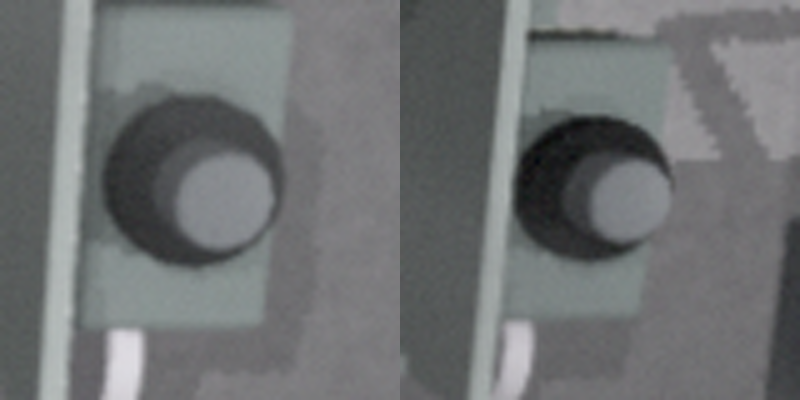

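The crop shows the grey plunger top at left-crop (225,202) and right-crop (632,200), inside a dark collar. The bin is shut (0.01 rad), and all four spools are on the rollers in line.

```bash
python3 - <<'E'
from h import *
X,e=tri((load('w23'),428.6,197),(load('w4'),481,177.6));print(X,e)
s=sensors.get_obs()['tool_pos']
p=go([X[0],X[1],s[2]]); print('down to contact TCP',X[2]+.025)
E
```

```text
[ 0.5253 -0.0485  0.1138] [0.0001, 0.0001]
to [np.float64(0.5252726774878129), np.float64(-0.048508886003428536), np.float64(0.25224851415358374)] total [-0.0975 -0.5812 -0.    ] rows 6 each [-0.0162 -0.0969 -0.    ]
down to contact TCP 0.13884327811556157
```

Emit:
{"op": "arm_command", "data": {
  "plan": [
    {"grip": 1, "slide": [-0.0162, -0.0969, 0], "spin": 0},
    {"grip": 1, "slide": [-0.0162, -0.0969, 0], "spin": 0},
    {"grip": 1, "slide": [-0.0162, -0.0969, 0], "spin": 0},
    {"grip": 1, "slide": [-0.0162, -0.0969, 0], "spin": 0},
    {"grip": 1, "slide": [-0.0162, -0.0969, 0], "spin": 0},
    {"grip": 1, "slide": [-0.0162, -0.0969, 0], "spin": 0},
    {"grip": 1, "slide": [0, 0, 0], "spin": 0},
    {"grip": 1, "slide": [0, 0, 0], "spin": 0}
  ]
}}

```text
time: 62.05
tool_pos: [0.5241, -0.0482, 0.2507]
ee_rot: [3.14, -0.003, -3.107]
wrist_force: [0.2, 0.3, 0.6]
width: 0.0001
finger_force: 0.0
```

```bash
python3 - <<'E'
from h import *
print(sensors.get_obs()['tool_pos']); go([.5253,-.0485,.145])
im,ci=snap('wrist','w25')
for r in copper(im,ci,.085): print(r)
E
```

```text
[ 0.5241 -0.0482  0.2507]
to [0.5253, -0.0485, 0.145] total [-0.0025 -0.0007  0.2113] rows 2 each [-0.0012 -0.0004  0.1057]
([585, 22, 55, 24, 871], [0.3345, 0.2615, 0.085])
([61, 169, 20, 40, 519], [0.5265, -0.3425, 0.085])
([110, 170, 21, 40, 595], [0.5256, -0.2811, 0.085])
([160, 170, 21, 41, 665], [0.5248, -0.2197, 0.085])
([211, 171, 21, 41, 735], [0.5239, -0.1599, 0.085])
([493, 267, 50, 22, 805], [0.6261, 0.2161, 0.085])
([484, 319, 11, 11, 48], [0.6915, 0.1857, 0.085])
([520, 334, 8, 5, 35], [0.713, 0.24, 0.085])
```

Emit:
{"op": "arm_command", "data": {
  "plan": [
    {"grip": 1, "slide": [-0.001, 0, 0.1], "spin": 0},
    {"grip": 1, "slide": [0, 0, 0.1], "spin": 0},
    {"grip": 1, "slide": [0, 0, 0.014], "spin": 0},
    {"grip": 1, "slide": [0, 0, 0.01], "spin": 0},
    {"grip": 1, "slide": [0, 0, 0], "spin": 0},
    {"grip": 1, "slide": [0, 0, 0], "spin": 0}
  ]
}}

```text
time: 62.85
tool_pos: [0.5263, -0.0485, 0.1428]
ee_rot: [-3.141, 0.004, -3.106]
wrist_force: [-0.5, -0.5, 0.5]
width: 0.0007
finger_force: 0.0
```

Emit:
{"op": "arm_command", "data": {
  "plan": [
    {"grip": 1, "slide": [0, 0, 0.01], "spin": 0},
    {"grip": 1, "slide": [0, 0, 0.01], "spin": 0},
    {"grip": 1, "slide": [0, 0, 0], "spin": 0},
    {"grip": 1, "slide": [0, 0, 0], "spin": 0}
  ]
}}

```text
time: 63.35
tool_pos: [0.5263, -0.0486, 0.1321]
ee_rot: [-3.141, 0.004, -3.107]
wrist_force: [1.2, -1.7, 5.3]
width: 0.0006
finger_force: 2.8
```

Emit:
{"op": "arm_command", "data": {
  "plan": [
    {"grip": 1, "slide": [0, 0, 0.008], "spin": 0},
    {"grip": 1, "slide": [0, 0, 0.004], "spin": 0},
    {"grip": 1, "slide": [0, 0, 0], "spin": 0},
    {"grip": 1, "slide": [0, 0, 0], "spin": 0}
  ]
}}

```text
time: 63.85
tool_pos: [0.5263, -0.0487, 0.1282]
ee_rot: [-3.141, 0.005, -3.106]
wrist_force: [-1.6, 0.2, 12.5]
width: 0.0005
finger_force: 6.5
```

Emit:
{"op": "arm_command", "data": {
  "plan": [
    {"grip": 1, "slide": [0, 0, 0.006], "spin": 0},
    {"grip": 1, "slide": [0, 0, 0], "spin": 0},
    {"grip": 1, "slide": [0, 0, 0], "spin": 0}
  ]
}}

```text
time: 64.22
tool_pos: [0.5264, -0.0487, 0.128]
ee_rot: [-3.14, 0.006, -3.106]
wrist_force: [-6.5, 0.5, 23.5]
width: 0.0004
finger_force: 11.7
```

Emit:
{"op": "arm_command", "data": {
  "plan": [
    {"grip": 1, "slide": [0, 0, -0.04], "spin": 0},
    {"grip": 1, "slide": [0, 0, -0.1], "spin": 0},
    {"grip": 1, "slide": [0, 0, -0.1], "spin": 0},
    {"grip": 1, "slide": [0.08, 0, -0.06], "spin": 0},
    {"grip": 1, "slide": [0.1, 0, 0], "spin": 0},
    {"grip": 1, "slide": [0, 0, 0], "spin": 0},
    {"grip": 1, "slide": [0, 0, 0], "spin": 0},
    {"grip": 1, "slide": [0, 0, 0], "spin": 0}
  ]
}}

```text
time: 65.22
tool_pos: [0.4358, -0.0516, 0.2709]
ee_rot: [3.141, -0.001, -3.106]
wrist_force: [-0.1, 0.1, -1.3]
width: 0.0004
finger_force: 0.0
```

```bash
python3 - <<'E'
from h import *
s=sensors.get_obs();print(s['tool_pos'],s['wrist_force'])
im,ci=snap('top','top6')
for r in copper(im,ci,.08):
    if r[1][0]<.6: print(r)
im,ci=snap('wrist','w26')
for r in copper(im,ci,.085): print(r)
g=cv2.cvtColor(im,cv2.COLOR_RGB2GRAY)
for n,P in(('knob',[.531,-.4446,.105]),('tabptr',[.4244,-.3988,.03]),('btn',[.5253,-.0485,.1138])):
    print(n,proj(ci,P))
u,v=map(int,proj(ci,[.531,-.4446,.105]))
n,l,st,c=cv2.connectedComponentsWithStats((g[v-25:v+25,max(u-25,0):u+25]<45).astype(np.uint8))
for i in range(1,n):
    if st[i][4]>60: print(st[i],c[i]+[max(u-25,0),v-25],atz(ci,*(c[i]+[max(u-25,0),v-25]),.105))
a,b=cv2.imread('pics/top0.png'),cv2.imread('pics/top6.png')
d=(cv2.absdiff(a,b).max(2)>40).astype(np.uint8);d=cv2.morphologyEx(d,cv2.MORPH_OPEN,np.ones((3,3),np.uint8))
n,l,st,c=cv2.connectedComponentsWithStats(d);print(st[1:][st[1:,4]>30])
E
```

```text
[ 0.4358 -0.0516  0.2709] [-0.1108  0.1005 -1.2707]
([441, 189, 8, 18, 132], [0.526, -0.2861, 0.08])
([462, 189, 9, 17, 128], [0.5278, -0.3476, 0.08])
([419, 190, 8, 17, 131], [0.5258, -0.2242, 0.08])
([214, 275, 34, 9, 252], [0.306, 0.3147, 0.08])
([562, 95, 63, 19, 809], [0.319, 0.2728, 0.085])
([88, 230, 21, 36, 426], [0.5217, -0.3407, 0.085])
([133, 231, 20, 36, 501], [0.5214, -0.28, 0.085])
([178, 232, 21, 36, 557], [0.5202, -0.2188, 0.085])
([224, 232, 20, 37, 588], [0.5187, -0.1594, 0.085])
([510, 324, 19, 14, 109], [0.6297, 0.2468, 0.085])
([477, 329, 12, 9, 43], [0.6363, 0.1921, 0.085])
knob (np.float64(12.342942611525302), np.float64(255.592508379768))
tabptr (np.float64(76.72673533271555), np.float64(166.69795430226816))
btn (np.float64(318.1116816930279), np.float64(268.27336679731366))
[  0  20  26  14 317] [ 12.2839 256.5804] [ 0.5324 -0.4451  0.105 ]
[[ 261  139   30   17  242]
 [ 256  164   34   18  291]
 [ 291  175   18   13  128]
 [ 370  175   24    7  103]
 [ 244  177    7   11   62]
 [ 360  176    4   10   35]
 [ 222  179    6   10   48]
 [ 449  179   10   35  261]
 [ 479  178   13   35  313]
 [ 254  186   10    4   34]
 [ 440  189    8   12   73]
 [ 462  188    9   14  103]
 [ 419  190    7   11   67]
 [ 323  202   78  147 4831]
 [ 353  205    8    6   37]
 [ 460  219   21    7  117]
 [ 494  218   16    7   87]
 [ 370  221   41    8  258]
 [ 354  223   15    8   69]
 [ 527  234    9   25  136]
 [ 580  243   13   18  103]
 [ 567  251   31   27  363]
 [ 563  271    7    8   36]
 [  59  328  162   72 4256]
 [  38  356   15   28  232]
 [ 252  358   59   42 1748]
 [  86  394   14    6   57]]
```

```bash
python3 - <<'E'
from h import *
for f in('top0','top1','top2','top3','top4','top5','top6'):
    im=cv2.imread('pics/%s.png'%f);h=cv2.cvtColor(im,cv2.COLOR_BGR2HSV)
    m=((h[...,0]<14)&(h[...,1]>180)&(h[...,2]>60));m[:120]=0;m[200:]=0;m[:,:230]=0;m[:,310:]=0
    y,x=np.nonzero(m);print(f,len(x),x.min(),x.max(),y.min(),y.max(),x.mean(),y.mean())
E
```

```text
top0 356 256 290 145 179 273.0280898876405 161.77528089887642
top1 342 256 290 145 178 273.09941520467834 161.61111111111111
top2 343 256 290 145 178 272.99708454810497 161.55685131195335
top3 69 272 288 145 154 280.1304347826087 148.6086956521739
top4 13 263 265 167 171 264.0 169.0
top5 332 257 291 141 174 274.14156626506025 157.19578313253012
top6 297 257 291 141 173 273.8619528619529 157.35690235690237
```

```bash
python3 - <<'E'
from h import *
for f in('top0','top5','top6'):
    c=load(f);im=cv2.imread('pics/%s.png'%f);h=cv2.cvtColor(im,cv2.COLOR_BGR2HSV)
    m=((h[...,0]<14)&(h[...,1]>150)&(h[...,2]>50)).astype(np.uint8);m[:130]=0;m[190:]=0;m[:,:245]=0;m[:,300:]=0
    m=cv2.morphologyEx(m,cv2.MORPH_CLOSE,np.ones((3,3),np.uint8))
    cs,_=cv2.findContours(m,cv2.RETR_EXTERNAL,cv2.CHAIN_APPROX_NONE);k=max(cs,key=len)
    e=cv2.fitEllipse(k);print(f,e,atz(c,*e[0],.1425))
im=cv2.imread('pics/w26.png');h=cv2.cvtColor(im,cv2.COLOR_BGR2HSV)
E
```

```text
top0 ((273.0696105957031, 161.59744262695312), (35.25755310058594, 35.61347198486328), 23.245906829833984) [0.6238 0.1915 0.1425]
top5 ((273.9084167480469, 156.9274444580078), (34.49106216430664, 35.46855926513672), 90.36322021484375) [0.6371 0.1893 0.1425]
top6 ((273.82354736328125, 156.90553283691406), (34.43494415283203, 35.22854232788086), 77.41839599609375) [0.6372 0.1895 0.1425]
```

The tape roll was nudged about 13 mm, probably by spool 2 as it was lifted past the overhang. I'll put it back by pulling it from inside its hole.

```bash
python3 - <<'E'
from h import *
im=cv2.imread('pics/top6.png');c=load('top6');h=cv2.cvtColor(im,cv2.COLOR_BGR2HSV)
m=((h[...,0]<14)&(h[...,1]>150)&(h[...,2]>50));print(''.join('#' if q else '.' for q in m[157,250:300]),''.join('#' if q else '.' for q in m[135:180,274]))
p=go([.637,.19,.25]); go([.637,.19,.163],p); go([.602,.19,.163],[.637,.19,.163])
E
```

```text
......#####...........................####........ .....####..........................#####.....
to [0.637, 0.19, 0.25] total [-0.4192  0.4685  0.0419] rows 6 each [-0.0699  0.0781  0.007 ]
to [0.637, 0.19, 0.163] total [ 0.    -0.     0.174] rows 2 each [ 0.    -0.     0.087]
to [0.602, 0.19, 0.163] total [0.07   0.0025 0.    ] rows 1 each [0.07   0.0025 0.    ]
```

Emit:
{"op": "arm_command", "data": {
  "plan": [
    {"grip": 1, "slide": [-0.07, 0.078, 0.007], "spin": 0},
    {"grip": 1, "slide": [-0.07, 0.078, 0.007], "spin": 0},
    {"grip": 1, "slide": [-0.07, 0.078, 0.007], "spin": 0},
    {"grip": 1, "slide": [-0.07, 0.078, 0.007], "spin": 0},
    {"grip": 1, "slide": [-0.07, 0.078, 0.007], "spin": 0},
    {"grip": 1, "slide": [-0.07, 0.078, 0.007], "spin": 0},
    {"grip": 1, "slide": [0, 0, 0], "spin": 0},
    {"grip": 1, "slide": [0, 0, 0.08], "spin": 0},
    {"grip": 1, "slide": [0, 0, 0.08], "spin": 0},
    {"grip": 1, "slide": [0, 0, 0.008], "spin": 0}
  ]
}}

```text
time: 66.58
tool_pos: [0.6346, 0.1885, 0.1624]
ee_rot: [-3.14, -0.008, -3.107]
wrist_force: [-1.2, 0.2, 0.1]
width: 0.0003
finger_force: 0.0
```

Emit:
{"op": "arm_command", "data": {
  "plan": [
    {"grip": 1, "slide": [0, 0, 0], "spin": 0},
    {"grip": 1, "slide": [0, 0, 0], "spin": 0}
  ]
}}

```text
time: 66.82
tool_pos: [0.638, 0.1897, 0.1697]
ee_rot: [3.141, 0.005, -3.107]
wrist_force: [-0.7, -0.0, 0.3]
width: 0.0002
finger_force: 0.0
```

Emit:
{"op": "arm_command", "data": {
  "plan": [
    {"grip": 1, "slide": [0, 0, 0.008], "spin": 0},
    {"grip": 1, "slide": [0.03, 0, 0], "spin": 0},
    {"grip": 1, "slide": [0.02, 0, 0], "spin": 0},
    {"grip": 1, "slide": [0.02, 0, 0], "spin": 0},
    {"grip": 1, "slide": [0.01, 0, 0], "spin": 0},
    {"grip": 1, "slide": [0, 0, 0], "spin": 0},
    {"grip": 1, "slide": [0, 0, 0], "spin": 0}
  ]
}}

```text
time: 67.7
tool_pos: [0.5968, 0.1883, 0.1625]
ee_rot: [3.142, -0.0, -3.107]
wrist_force: [0.2, -0.6, -0.1]
width: 0.0007
finger_force: 0.0
```

Emit:
{"op": "arm_command", "data": {
  "plan": [
    {"grip": 1, "slide": [-0.02, 0, 0], "spin": 0},
    {"grip": 1, "slide": [0, 0, -0.08], "spin": 0},
    {"grip": 1, "slide": [0, 0, -0.08], "spin": 0},
    {"grip": 1, "slide": [0.08, -0.08, 0], "spin": 0},
    {"grip": 1, "slide": [0.08, -0.08, 0], "spin": 0},
    {"grip": 1, "slide": [0.08, -0.08, 0], "spin": 0},
    {"grip": 1, "slide": [0, -0.1, 0], "spin": 0},
    {"grip": 1, "slide": [0, -0.1, 0], "spin": 0},
    {"grip": 1, "slide": [0, 0, 0], "spin": 0}
  ]
}}

```text
time: 68.82
tool_pos: [0.495, -0.0386, 0.2426]
ee_rot: [-3.141, 0.0, -3.112]
wrist_force: [-0.2, 0.0, -0.2]
width: 0.0002
finger_force: 0.0
```

```bash
python3 - <<'E'
from h import *
im,c=snap('top','top7')
for f in('top0','top7'):
    c=load(f);im=cv2.imread('pics/%s.png'%f);h=cv2.cvtColor(im,cv2.COLOR_BGR2HSV)
    m=((h[...,0]<14)&(h[...,1]>150)&(h[...,2]>50)).astype(np.uint8);m[:130]=0;m[190:]=0;m[:,:245]=0;m[:,300:]=0
    m=cv2.morphologyEx(m,cv2.MORPH_CLOSE,np.ones((3,3),np.uint8))
    cs,_=cv2.findContours(m,cv2.RETR_EXTERNAL,cv2.CHAIN_APPROX_NONE);k=max(cs,key=len)
    e=cv2.fitEllipse(k);print(f,e,atz(c,*e[0],.1425))
# other bystanders: compare patches
a,b=[cv2.imread('pics/%s.png'%f) for f in('top0','top7')]
for n,(x,y,w,hh) in dict(phone=(455,260,70,40),screw=(175,268,80,22),disp=(312,110,62,32),glue=(375,112,35,36),carton=(246,108,52,38),green=(203,228,30,32),blue=(168,134,30,24)).items():
    s,_=cv2.phaseCorrelate(np.float32(cv2.cvtColor(a,6)[y:y+hh,x:x+w]),np.float32(cv2.cvtColor(b,6)[y:y+hh,x:x+w]));print(n,np.round(s,2),cv2.absdiff(a,b)[y:y+hh,x:x+w].mean().round(1))
print(sensors.get_obs()['tool_pos']); go([.5253,-.0485,.245])
E
```

```text
top0 ((273.0696105957031, 161.59744262695312), (35.25755310058594, 35.61347198486328), 23.245906829833984) [0.6238 0.1915 0.1425]
top7 ((274.0237731933594, 161.09217834472656), (34.612709045410156, 35.483154296875), 77.98753356933594) [0.6252 0.1889 0.1425]
phone [-0.03 -0.07] 4.3
screw [0.21 0.09] 4.4
disp [-0.1  0. ] 5.2
glue [0.02 0.07] 4.4
carton [-0.05 -0.11] 6.8
green [0.02 0.04] 4.4
blue [-0.07 -0.01] 4.3
[ 0.4951 -0.0368  0.2426]
to [0.5253, -0.0485, 0.245] total [-0.0597 -0.0253 -0.0048] rows 1 each [-0.0597 -0.0253 -0.0048]
```

The tape is back within 3 mm and the other bystanders haven't moved. I'll press the plunger once more so that it really is the last act.

Emit:
{"op": "arm_command", "data": {
  "plan": [
    {"grip": 1, "slide": [-0.0597, -0.0253, 0], "spin": 0},
    {"grip": 1, "slide": [0, 0, 0], "spin": 0},
    {"grip": 1, "slide": [0, 0, 0.1], "spin": 0},
    {"grip": 1, "slide": [0, 0, 0.08], "spin": 0},
    {"grip": 1, "slide": [0, 0, 0.02], "spin": 0},
    {"grip": 1, "slide": [0, 0, 0.015], "spin": 0},
    {"grip": 1, "slide": [0, 0, 0.015], "spin": 0},
    {"grip": 1, "slide": [0, 0, 0.008], "spin": 0},
    {"grip": 1, "slide": [0, 0, 0], "spin": 0},
    {"grip": 1, "slide": [0, 0, 0], "spin": 0}
  ]
}}

```text
time: 70.12
tool_pos: [0.5253, -0.0464, 0.1282]
ee_rot: [3.141, 0.003, -3.106]
wrist_force: [-7.8, 3.4, 12.5]
width: 0.0004
finger_force: 6.3
```

Emit:
{"op": "arm_command", "data": {
  "plan": [
    {"grip": 1, "slide": [0, 0, 0.006], "spin": 0},
    {"grip": 1, "slide": [0, 0, 0], "spin": 0},
    {"grip": 1, "slide": [0, 0, 0], "spin": 0}
  ]
}}

```text
time: 70.5
tool_pos: [0.5254, -0.0464, 0.128]
ee_rot: [3.142, 0.004, -3.106]
wrist_force: [-11.4, 2.9, 21.9]
width: 0.0005
finger_force: 11.5
```

Emit:
{"op": "arm_command", "data": {
  "plan": [
    {"grip": 1, "slide": [0, 0, -0.04], "spin": 0},
    {"grip": 1, "slide": [0, 0, -0.1], "spin": 0},
    {"grip": 1, "slide": [0, 0, -0.1], "spin": 0},
    {"grip": 1, "slide": [0.08, 0, -0.06], "spin": 0},
    {"grip": 1, "slide": [0.1, 0, 0], "spin": 0},
    {"grip": 1, "slide": [0, 0, 0], "spin": 0},
    {"grip": 1, "slide": [0, 0, 0], "spin": 0},
    {"grip": 1, "slide": [0, 0, 0], "spin": 0}
  ]
}}

```text
time: 71.5
tool_pos: [0.436, -0.0503, 0.2706]
ee_rot: [3.142, 0.0, -3.106]
wrist_force: [0.9, -0.6, -0.6]
width: 0.0005
finger_force: 0.0
```

```bash
python3 - <<'E'
from h import *
im,ci=snap('wrist','w27')
for r in copper(im,ci,.085)[:6]: print(r)
print(binangle(im,ci), sensors.get_obs()['tool_pos'])
print(ticket.close_job())
E
```

```text
([562, 94, 64, 19, 780], [0.3183, 0.273, 0.085])
([88, 229, 20, 36, 417], [0.5209, -0.3404, 0.085])
([132, 230, 20, 37, 498], [0.5211, -0.28, 0.085])
([177, 231, 21, 37, 561], [0.5203, -0.2187, 0.085])
([223, 232, 20, 37, 597], [0.5188, -0.1593, 0.085])
([506, 318, 25, 10, 153], [0.6181, 0.2446, 0.085])
[(51.1, -0.01), (39.7, 0.01), (33.6, 0.03)] [ 0.4359 -0.0503  0.2704]
the job is handed in; nothing more can be done
None
```

The job is handed in: stop at the index tab to about 1 mm with its lever down, all four spools on the rollers, bin shut, reset pressed last; the lever stood at about 1.45 of 1.6 rad (by camera) while the stop was moved, and the tape roll got knocked about 13 mm and was put back to within 3 mm.

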